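Clear up after chipping old tiles

ROBOT

A 6-joint arm with a two-finger parallel gripper is mounted at the origin on the work surface. World frame = base frame: x ahead of the robot, y to its left, z up, the work surface at z = 0. Lengths are in m, angles in rad, forces in N, time in s.
With the tool pointing down it reaches from about 0.2 to 0.875 m from the base axis. Payload 3.4 kg.
Tool frame: the origin (TCP) lies on the mounting face of the last link; the fingertips stand 199 mm ahead of it and the grasp point (between the pads) lies 180 mm ahead of it (ctrl.pinch_z is the distance from the TCP to the grasp point, in m); z points along the fingers, y is the line along which they close (so a half turn about z gives the same grasp; the last joint's range is limited). The gripper opens to 94 mm and grips with 3 to 60 N. Pads are 16 mm wide; open, the fingers measure 119 mm over their backs; the gripper's body (75 mm by 177 mm) begins 78 mm behind the grasp point.
Start: joints at [-1.279, 0.276, 1.505, -0, 1.361, -0.121], TCP at [0.231, -0.527, 0.405] pointing down, gripper open.
Joint ranges: [-2.89, 2.89], [-0.75, 2.08], [0.22, 2.7], [-1.18, 4.32], [0.11, 2.71], [-2.7, 2.7]. Speed limits (rad/s): [2.57, 2.57, 3.14, 3.14, 3.14, 3.14].

INTERFACE

Orientations are given as a unit quaternion [w, x, y, z].
In Python, from workcell import sensors, read_camera, get_calibration, ctrl gives the robot as it stands.
- The arm moves only by the tool move_arm, never from a script. Its argument "increments" is text: rows parted by semicolons, each of 4 numbers parted by spaces: the shift along the tool's x, y, z each as a share of 30 cm, from -1 to 1, then the turn about the tool's z as a share of 1.5 rad, from -1 to 1. A call has 1 to 12 rows; each row is the pose to reach, as a shift and turn from the pose commanded when the call began, along the tool's axes at that moment; what a row does not reach only later rows make up. A row lasts 1/12 s, in which the tool goes at most 41.7 mm and 7.16 degrees, less where a joint would pass 70% of its speed; a pose out of reach is approached as far as the arm can. A call with a number of a shift or a turn outside -1 to 1 is refused whole. A call with a gripper value outside its range is refused whole. "hand" is the opening, from 0 (shut) to 1 (fully open), set as the call begins (left out, the last holds). The fingers move at their own pace and stop on an object; "force" is the grip in N (left out, the last holds). Time passes only in rows, so rows that repeat a pose let the fingers close. It gives the time, the measured TCP pose, the force, the opening and the grip force at its end, in the units of the state.
- sensors.get_obs(): the state, without advancing time (a new reading comes with each control period).
- read_camera(name): name is "scene" or "side" or "wrist"; returns the picture (400x640x3 uint8, red, green, blue); there is no depth.
- get_calibration(name): a dict with "K" (3x3 intrinsics, pixels), "R" (3x3) and "t" (3): a world point X has camera coordinates R X + t; the wrist camera has in their place "mount" (4x4, takes a point from camera to tool coordinates, whose origin is the TCP and whose axes are the flange's). Camera axes: x right, y down, z forward; pixel columns grow to the right and rows downward; lengths in m; the calibration is good to about 2 mm. A picture is of the moment at which its call begins: read the wrist's pose just before it. get_calibration takes no time and is no camera call.
- ctrl.finish_job(): hands the job in; it is judged then, once.
The state is a dict: "clock": time; "joints": joint angles; "dq": joint speeds; "joint_efforts": joint torques, N m; "tool_pos": TCP position; "tcp_rot": TCP orientation; "contact_force": force on the tool from outside, world axes, zero at the start; "moment": the same for the moment, N m; "gripper_width": finger opening in m; "grip_force": force on a finger pad.
Only numpy, scipy, OpenCV 4.12 (cv2) and the standard library are available. Lean on these libraries where they do the work, as an engineer would, in place of code of your own. Each camera call takes 0.05 s, during which the arm holds its last target. There are 200 camera calls.

TASK

Clear up after the tile chipping: lay the blue border tile from the white tiled board squarely on top of the pile of blue tiles, and, holding the scraper block, wipe every loose chip off the board into the orange tray, without touching chips on the board with the fingers. Stand the scraper upright in the middle of the grey mat, and stand every chisel blade down in the wooden tool block. Leave everything else where it is.

Things in the scene. Friction and masses are not known exactly. Their poses are not given: they have to be found in the camera images.
- board: White-tiled worktop offcut with grey joints, 190 (x) x 240 (y) mm, fixed. Origin: centre of its underside; the flat tiled top is 40 mm above. Along its long sides (x = -91 and +91 mm) run aluminium kerbs, 8 mm wide, 10 mm above the tiles, 174 mm apart inside. Both ends are open; the tray stands against its -y end.
- tray: Low orange plastic tray, fixed, 200 (x) x 160 (y) x 34 mm high, open on top, walls 4 mm. Origin: centre of its underside, axes parallel to the board's. Its rim is 6 mm below the board's tiles and its +y wall stands 1 to 3 mm from the board's -y end (y = -120 mm in the board's frame).
- scraper: Scraper block standing upright: a black rubber foot 90 (x) x 50 (y) mm from 0 to 14 mm, and a yellow handle 64 (x) x 24 (y) mm from 14 to 62 mm above the origin. Origin: centre of its underside; z up. About 200 g. It pushes with its long faces.
- mat: Thin grey felt mat, fixed, 150 (x) x 80 (y) x 3 mm. Origin: centre of its underside.
- border: Blue border tile lying flat on the board near its +y end, 140 (x) x 45 (y) x 10 mm, 140 g. Origin: centre of its underside.
- pile: Pile of three blue border tiles of the same shape, fixed, 140 (x) x 45 (y) x 30 mm high together. Origin: centre of its underside.
- holder: Light wooden tool block, fixed, 62 (x) x 212 (y) x 100 mm high, with three square cells open at the top in a row along its y axis, centred at y = -72, 0 and +72 mm. Each cell is 42 x 42 mm, its floor 6 mm above the table. Origin: centre of its underside.
- chip1: Loose reddish mortar chip, about 26 x 18 x 10 mm, 12 g. Origin: centre of its underside. May be absent.
- chip2: Loose grey mortar chip, about 22 x 20 x 10 mm, 12 g. Origin: centre of its underside. May be absent.
- chip3: Loose brick-coloured mortar chip, about 24 x 18 x 11 mm, 12 g. Origin: centre of its underside. May be absent.
- chip4: Loose reddish mortar chip, about 26 x 16 x 10 mm, 12 g. Origin: centre of its underside. May be absent.
- chip5: Loose grey mortar chip, about 23 x 20 x 10 mm, 12 g. Origin: centre of its underside. May be absent.
- chip6: Loose reddish mortar chip, about 24 x 19 x 11 mm, 12 g. Origin: centre of its underside. May be absent.
- chisel1: Tile chisel, lying: red square handle 24 x 24 x 90 mm (x = -35 to +55 mm), dark band near its butt; steel blade 18 mm wide (y), 5 mm thick, 80 mm long on the same axis (x = +55 to +135 mm). About 140 g, centre of mass at x = +25 mm. Origin: on its axis (12 mm above the table when lying), 35 mm from the butt; x points to the blade's end. May be absent.
- chisel2: Tile chisel, lying: red square handle 24 x 24 x 90 mm (x = -35 to +55 mm), dark band near its butt; steel blade 18 mm wide (y), 5 mm thick, 80 mm long on the same axis (x = +55 to +135 mm). About 140 g, centre of mass at x = +25 mm. Origin: on its axis (12 mm above the table when lying), 35 mm from the butt; x points to the blade's end. May be absent.
- chisel3: Tile chisel, lying: red square handle 24 x 24 x 90 mm (x = -35 to +55 mm), dark band near its butt; steel blade 18 mm wide (y), 5 mm thick, 80 mm long on the same axis (x = +55 to +135 mm). About 140 g, centre of mass at x = +25 mm. Origin: on its axis (12 mm above the table when lying), 35 mm from the butt; x points to the blade's end. May be absent.
- mug: Green mug, 85 mm high, 76 mm across; a bystander. Origin: underside.
- soap: Clear bottle with a red cap, 150 mm high, 56 mm across; a bystander. Origin: underside.
- spare_tile: Loose white tile 100 x 100 x 8 mm; a bystander. Origin: underside.
- tape: Yellow tape measure 60 x 35 x 60 mm; a bystander. Origin: underside.
- sponge: Green sponge 90 x 60 x 30 mm; a bystander. Origin: underside.
- trowel: Spatula with a dark wooden handle, lying flat; a bystander. Origin: underside.
- jar: Glass jar with a steel lid, 90 mm high, 70 mm across; a bystander. Origin: underside.
Not all that is in view belongs to the job. Several things look just like the pile: the one meant starts nearest to the robot's base.

How it is judged:
By the outcome, as a careful person would: the job done as asked, in the order asked, and still so for the second after the job is handed in, with the robot touching nothing.
Of chip1, chip2, chip3, chip4, chip5, chip6 only 3 to 6 are there at a start; the rules pass over those that are not, and their reading is None.
Of chisel1, chisel2, chisel3 only 2 to 3 are there at a start; the rules pass over those that are not, and their reading is None.
At some moment in a run one of scraper, chisel1, chisel2, chisel3 may be knocked a few centimetres aside while the robot is not near it.
It also fails if it takes over 208 s, if anything falls off the work surface, if the arm or the gripper's body presses on something with over 40 N, if the wrist force passes 120 N, or if a joint passes its speed limit or range.

## Working session

There is one attempt and no reset: what is moved stays moved. The work goes in short steps, Python scripts to look and compute and a tool call to move; the robot and the scene stay as the last step left them, time stands still between calls to the robot, and variables do not carry over. Pictures are saved under pics/ and viewed, at most 14 in all, crops included, and the job is handed in when it is done.

Besides the shell and the picture viewer there is one more tool, called by a JSON object that holds its "api" and its "payload". move_arm: Moves the arm, as the interface text tells. Shift numbers are shares of 30 cm and turn numbers shares of 1.5 rad, none past 1 either way. Its arguments: {"type":"object","properties":{"increments":{"type":"string"},"hand":{"type":"number"},"force":{"type":"number"}},"required":["increments"]}

```bash
mkdir -p pics; ls; python3 - <<'E'
from workcell import sensors, read_camera, get_calibration, ctrl
import cv2,numpy as np
for n in ["scene","side","wrist"]:
    im=read_camera(n); np.save(f"pics/{n}0.npy",im); cv2.imwrite(f"pics/{n}0.png",cv2.resize(im[:,:,::-1],(800,500),interpolation=cv2.INTER_CUBIC))
    c=get_calibration(n); print(n,{k:np.round(v,4).tolist() for k,v in c.items()})
o=sensors.get_obs(); print(o)
E
```

```text
pics
scene {'K': [[383.6301, 0.0, 323.4949], [0.0, 383.6301, 203.4431], [0.0, 0.0, 1.0]], 'R': [[0.4042, 0.9146, -0.0119], [0.7945, -0.3575, -0.4909], [-0.4532, 0.189, -0.8711]], 't': [-0.2606, -0.3884, 1.3935]}
side {'K': [[443.6795, 0.0, 313.3231], [0.0, 443.6795, 202.0535], [0.0, 0.0, 1.0]], 'R': [[-0.9652, -0.2611, -0.0179], [-0.1817, 0.7177, -0.6722], [0.1883, -0.6455, -0.7402]], 't': [0.5391, 0.101, 1.2978]}
wrist {'K': [[343.8219, 0.0, 321.6546], [0.0, 343.8219, 196.7125], [0.0, 0.0, 1.0]], 'mount': [[-0.0003, -0.9658, -0.2592, 0.0746], [1.0, -0.0003, 0.0001, -0.0002], [-0.0001, -0.2592, 0.9658, 0.02], [0.0, 0.0, 0.0, 1.0]]}
{'clock': 0.15, 'joints': array([-1.27900992e+00,  2.76433821e-01,  1.50582780e+00, -1.71198854e-05,
        1.36070643e+00, -1.20963930e-01]), 'dq': array([ 1.32329777e-03,  6.80722436e-05, -5.06552006e-03,  8.00487539e-04,
        9.60007807e-04, -3.49601417e-05]), 'joint_efforts': array([ 1.28681542e-03, -4.04924762e+01, -2.37431663e+01,  7.00989319e-02,
        3.14845378e-02, -8.79302092e-05]), 'tool_pos': array([ 0.2306162 , -0.52655815,  0.40401813]), 'tcp_rot': array([-6.84477948e-04,  9.78779521e-01,  2.04915045e-01, -6.70058100e-05]), 'contact_force': array([-0.18322501, -0.02437909, -0.04524993]), 'moment': array([-0.00046909,  0.03201763,  0.03353138]), 'grip_force': 0.0, 'gripper_width': 0.09365067764331753}
```

View pics/scene0.png

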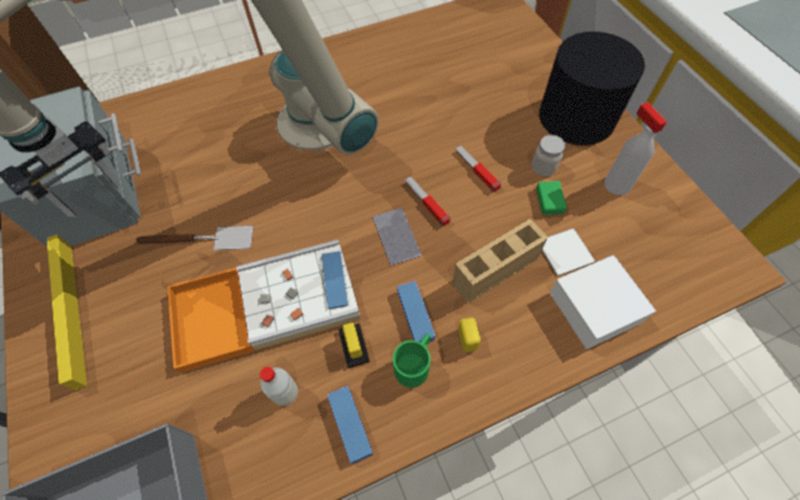

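View pics/side0.png

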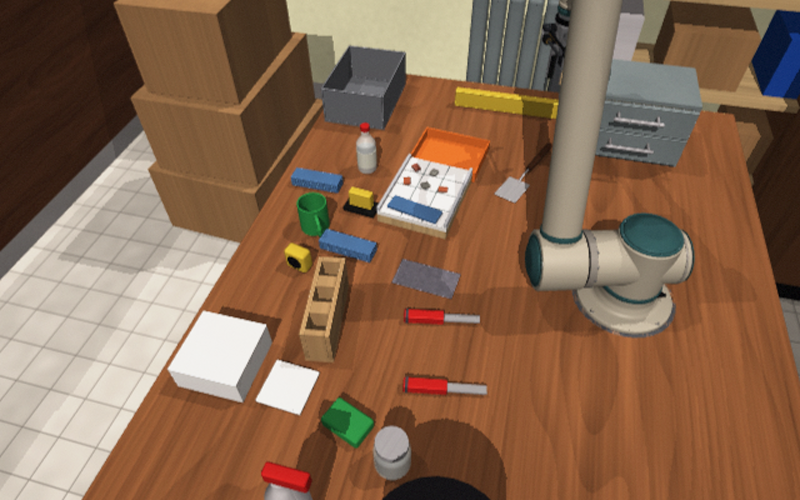

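```bash
cat > h.py <<'E'
from workcell import sensors, read_camera, get_calibration, ctrl
import cv2,numpy as np
from scipy.spatial.transform import Rotation as Ro
CAL={n:get_calibration(n) for n in ["scene","side","wrist"]}
def pose():
    o=sensors.get_obs(); q=o['tcp_rot']; return Ro.from_quat([q[1],q[2],q[3],q[0]]).as_matrix(),np.array(o['tool_pos'])
def RT(n,p=None):
    c=CAL[n]
    if n!="wrist": return np.array(c['K']),np.array(c['R']),np.array(c['t'])
    R,t=p; M=np.eye(4); M[:3,:3]=R; M[:3,3]=t; W=np.linalg.inv(M@np.array(c['mount']))
    return np.array(c['K']),W[:3,:3],W[:3,3]
def proj(X,cam):
    K,R,t=cam; x=(np.atleast_2d(X)@R.T+t)@K.T; return x[:,:2]/x[:,2:]
def ray(uv,cam):
    K,R,t=cam; d=np.linalg.inv(K)@np.r_[uv,1]; return -R.T@t,R.T@d
def plane(uv,z,cam):
    out=[]
    for u in np.atleast_2d(uv):
        c,d=ray(u,cam); out.append(c+d*(z-c[2])/d[2])
    return np.array(out)
def tri(obs):
    A=[];b=[]
    for uv,cam in obs:
        c,d=ray(uv,cam); d=d/np.linalg.norm(d); P=np.eye(3)-np.outer(d,d); A.append(P); b.append(P@c)
    return np.linalg.lstsq(np.vstack(A),np.hstack(b),rcond=None)[0]
E
python3 - <<'E'
from h import *
S,D=RT("scene"),RT("side")
P={'border':((334,278),(414,210)),'scraper':((351,333),(362,194)),'pile':((412,305),(350,241)),'pile2':((347,418),(318,177)),'mat':((397,236),(427,278)),
'holder':((504,248),(326,286)),'cAbutt':((447,221),(405,317)),'cAtip':((409,180),(480,320)),'cBbutt':((498,186),(405,386)),'cBtip':((459,150),(487,390)),
'mug':((412,355),(313,202)),'tape':((470,330),(298,258)),'soap':((268,374),(365,127)),'boardNR':((340,243),(471,163))}
for k,(a,b) in P.items(): print(k,tri([(np.array(a)/1.25,S),(np.array(b)/1.25,D)]).round(3))
print('tool axes',pose()[0].round(3).tolist())
for n,b in [("scene",(130,190,300,300)),("side",(280,80,400,290))]:
    im=np.load(f"pics/{n}0.npy")[:,:,::-1]; x0,y0,x1,y1=b if n=="scene" else (220,95,400,320)
    cr=im[y0:y1,x0:x1]; 
    if n=="scene": cr=im[110:300,130:450]; s=2.5
    else: s=2.5
    cv2.imwrite(f"pics/{n}0c.png",cv2.resize(cr,None,fx=s,fy=s,interpolation=cv2.INTER_CUBIC))
E
```

```text
border [ 0.529 -0.122  0.043]
scraper [ 0.674 -0.134  0.057]
pile [0.66  0.015 0.032]
pile2 [ 0.827 -0.203  0.028]
mat [ 0.456  0.061 -0.001]
holder [0.644 0.233 0.116]
cAbutt [0.475 0.192 0.009]
cAtip [0.312 0.158 0.006]
cBbutt [0.433 0.361 0.011]
cBtip [0.272 0.327 0.004]
mug [ 0.776 -0.041  0.086]
tape [0.764 0.104 0.036]
soap [ 0.716 -0.307  0.142]
boardNR [ 0.453 -0.117  0.172]
tool axes [[0.916, 0.401, -0.0], [0.401, -0.916, 0.001], [0.0, -0.001, -1.0]]
```

View pics/scene0c.png

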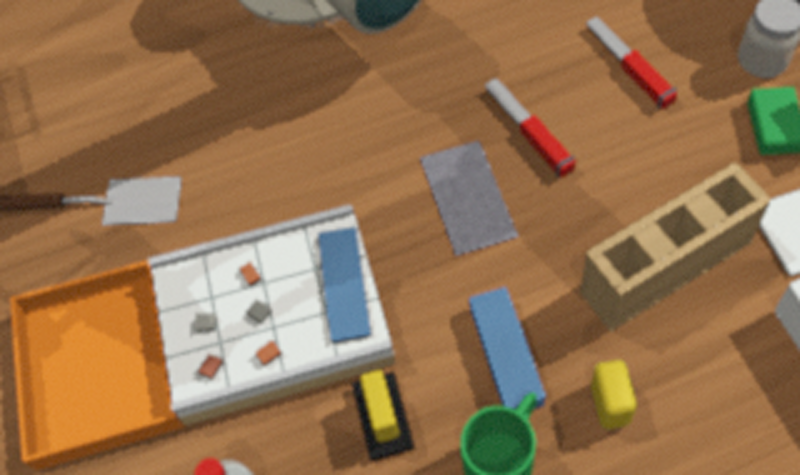

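Scene shows 5 chips, 2 chisels, and the pile next to the mug is the nearer one. Moving the wrist camera over the middle.

{"api": "move_arm", "payload": {"increments": "0.5 -0.35 -0.15 0; 1 -0.7 -0.33 0; 1 -0.7 -0.33 0; 1 -0.7 -0.33 0; 1 -0.7 -0.33 0; 1 -0.7 -0.33 0; 1 -0.7 -0.33 0; 1 -0.7 -0.33 0; 1 -0.7 -0.33 0; 1 -0.7 -0.33 0; 1 -0.7 -0.33 0; 1 -0.7 -0.33 0", "hand": 1}}

```text
clock: 1.15
tool_pos: [0.4211, -0.214, 0.5033]
tcp_rot: [0.0, 0.979, 0.205, -0.001]
contact_force: [-0.4, -0.3, -0.0]
gripper_width: 0.0939
grip_force: 0.0
```

{"api": "move_arm", "payload": {"increments": "0.53 -0.38 -0.17 0; 0.53 -0.38 -0.17 0; 0.53 -0.38 -0.17 0; 0.53 -0.38 -0.17 0; 0.53 -0.38 -0.17 0; 0.53 -0.38 -0.17 0; 0.53 -0.38 -0.17 0; 0.53 -0.38 -0.17 0; 0.53 -0.38 -0.17 0; 0.53 -0.38 -0.17 0"}}

```text
clock: 1.98
tool_pos: [0.5205, -0.0475, 0.5541]
tcp_rot: [0.0, 0.979, 0.203, -0.001]
contact_force: [0.2, -0.7, -0.6]
gripper_width: 0.094
grip_force: 0.0
```

```bash
python3 - <<'E'
from h import *
p=pose(); im=read_camera("wrist"); np.savez("pics/w1.npz",im=im,R=p[0],t=p[1]); print(p[1].round(3),p[0].round(3).tolist())
cv2.imwrite("pics/w1.png",cv2.resize(im[:,:,::-1],(800,500),interpolation=cv2.INTER_CUBIC))
E
```

```text
[ 0.521 -0.048  0.554] [[0.917, 0.398, -0.001], [0.398, -0.917, -0.0], [-0.001, -0.0, -1.0]]
```

View pics/w1.png

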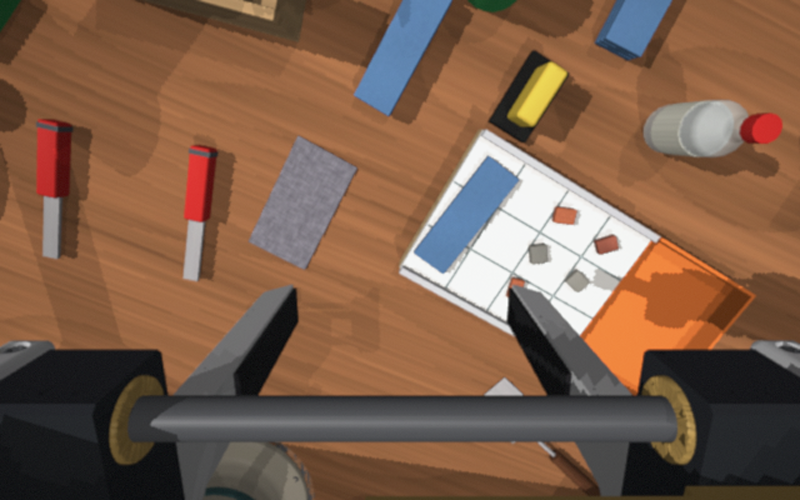

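The wrist view shows the border tile (466,214), mat (304,203), chisels at (52,190) and (198,212), and scraper (530,95); the pile is cut off at the top. One more view further out.

{"api": "move_arm", "payload": {"increments": "0.45 -0.1 0 0; 0.45 -0.1 0 0; 0.45 -0.1 0 0; 0.45 -0.1 0 0; 0.45 -0.1 0 0; 0.45 -0.1 0 0; 0.45 -0.1 0 0; 0.45 -0.1 0 0"}}

```text
clock: 2.7
tool_pos: [0.6316, 0.0347, 0.5554]
tcp_rot: [0.0, 0.979, 0.204, 0.0]
contact_force: [-0.2, 0.7, 0.1]
gripper_width: 0.0941
grip_force: 0.0
```

```bash
cat >> h.py <<'E'
def load(f):
    d=np.load(f); return d['im'],RT("wrist",(d['R'],d['t']))
def snap(f):
    p=pose(); im=read_camera("wrist"); np.savez(f"pics/{f}.npz",im=im,R=p[0],t=p[1]); cv2.imwrite(f"pics/{f}.png",cv2.resize(im[:,:,::-1],(800,500),interpolation=cv2.INTER_CUBIC)); return p
HSV={'blue':((100,100,60),(118,255,255)),'yellow':((22,140,90),(32,255,255)),'red':((174,190,80),(180,255,255)),'red2':((0,190,80),(3,255,255)),'orange':((8,200,100),(17,255,255))}
def blobs(im,cam,col,z,mn=60):
    m=cv2.inRange(cv2.cvtColor(im,cv2.COLOR_RGB2HSV),*HSV[col])
    if col=='red': m|=cv2.inRange(cv2.cvtColor(im,cv2.COLOR_RGB2HSV),*HSV['red2'])
    m=cv2.morphologyEx(m,cv2.MORPH_OPEN,np.ones((2,2)))
    for c in cv2.findContours(m,cv2.RETR_EXTERNAL,cv2.CHAIN_APPROX_NONE)[0]:
        if cv2.contourArea(c)<mn: continue
        P=plane(c[:,0].astype(float),z,cam)[:,:2]
        (x,y),(w,h),a=cv2.minAreaRect((P*1000).astype(np.float32))
        if w<h: w,h,a=h,w,a+90
        bb=cv2.boundingRect(c)
        print(f"{col} z{z} c=({x:.1f},{y:.1f}) {w:.0f}x{h:.0f} long-axis {(a+90)%180-90:.1f}  px {bb}")
E
python3 - <<'E'
from h import *
p=snap("w2"); print(p[1].round(3))
for f in ("pics/w1.npz","pics/w2.npz"):
    im,cam=load(f); print(f)
    for col,z in [('blue',.05),('blue',.03),('yellow',.062),('red',.024),('orange',.034)]: blobs(im,cam,col,z)
E
```

```text
[0.632 0.035 0.555]
pics/w1.npz
blue z0.05 c=(529.0,-123.5) 137x44 long-axis -13.0  px (334, 127, 81, 92)
blue z0.05 c=(780.8,-192.5) 66x49 long-axis -0.5  px (479, 0, 59, 48)
blue z0.05 c=(663.2,14.1) 129x43 long-axis -6.6  px (286, 0, 76, 93)
blue z0.03 c=(526.5,-127.9) 142x46 long-axis -13.0  px (334, 127, 81, 92)
blue z0.03 c=(788.7,-199.7) 68x51 long-axis -0.5  px (479, 0, 59, 48)
blue z0.03 c=(666.2,15.4) 134x45 long-axis -6.6  px (286, 0, 76, 93)
yellow z0.062 c=(676.3,-133.5) 68x32 long-axis -7.0  px (407, 50, 48, 52)
red z0.024 c=(430.4,174.6) 77x29 long-axis 10.8  px (149, 126, 24, 52)
red z0.024 c=(389.0,339.5) 76x36 long-axis 11.0  px (31, 106, 26, 52)
red z0.024 c=(753.6,-395.9) 45x32 long-axis -66.5  px (594, 92, 33, 24)
pics/w2.npz
blue z0.05 c=(529.6,-123.1) 137x45 long-axis -13.1  px (352, 219, 69, 80)
blue z0.05 c=(669.8,18.0) 132x43 long-axis -6.4  px (309, 90, 73, 96)
blue z0.05 c=(825.6,-188.0) 135x53 long-axis -0.8  px (488, 40, 86, 106)
blue z0.03 c=(522.6,-130.8) 142x47 long-axis -13.1  px (352, 219, 69, 80)
blue z0.03 c=(668.6,16.1) 138x44 long-axis -6.4  px (309, 90, 73, 96)
blue z0.03 c=(830.8,-198.4) 140x55 long-axis -0.8  px (488, 40, 86, 106)
yellow z0.062 c=(680.4,-129.2) 65x39 long-axis -7.4  px (421, 152, 46, 48)
yellow z0.062 c=(764.9,95.9) 60x36 long-axis -13.1  px (298, 19, 43, 54)
red z0.024 c=(430.5,176.1) 75x26 long-axis 10.8  px (179, 214, 22, 44)
red z0.024 c=(720.2,-420.8) 47x32 long-axis 88.0  px (596, 210, 29, 22)
red z0.024 c=(391.6,341.7) 81x34 long-axis 11.0  px (69, 196, 24, 46)
```

View pics/w2.png

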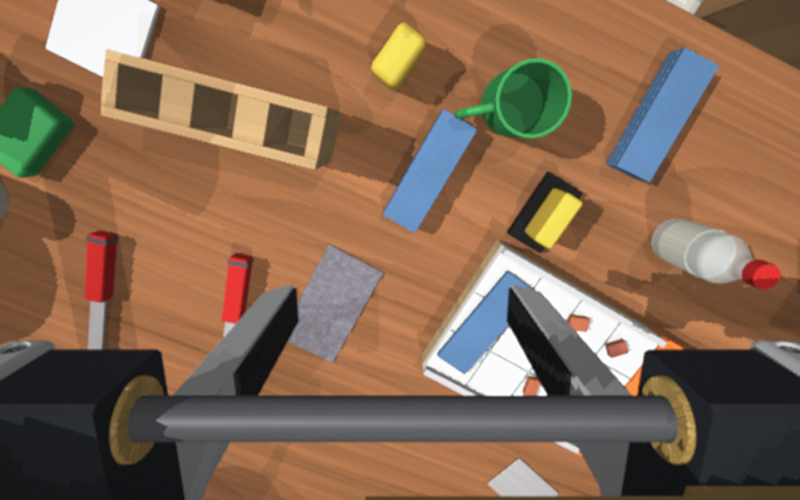

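```bash
cat >> h.py <<'E'
def goto(*targets):
    """targets (x,y,z[mm],yaw deg of tool x); prints shares, each from the previous"""
    R,t=pose(); yaw=np.degrees(np.arctan2(R[1,0],R[0,0]))
    print('now',(t*1000).round(1),'yaw %.1f'%yaw,'j6 %.2f'%sensors.get_obs()['joints'][5])
    t=t*1000
    for x,y,z,a in targets:
        c,s=np.cos(np.radians(yaw)),np.sin(np.radians(yaw)); dx,dy=x-t[0],y-t[1]
        v=[(dx*c+dy*s)/300,(dx*s-dy*c)/300,-(z-t[2])/300]; da=(a-yaw+180)%360-180
        print((x,y,z,a),np.round(v,3),'turn %.3f'%(-np.radians(da)/1.5),'rows>=%.1f'%max(np.linalg.norm(v)*300/41.7,abs(da)/7.16))
        t=np.array([x,y,z]);yaw=a
E
python3 - <<'E'
from h import *
goto((529,-123.5,350,-13),(529,-123.5,242,-13))
im,cam=load("pics/w2.npz")
print('handle',tri([((341,272),RT("scene")),((366,90),cam)]).round(3))
# edges of pile top, mat & holder corners from w2 (800px coords)
for n,z,pts in [('pile',.03,[(384,214),(417,231),(477,125),(441,111)]),('mat',.003,[(330,244),(383,273),(333,361),(290,335)]),('holder',.1,[(107,51),(335,108),(318,166),(102,115)]),('board+y',.05,[(500,243),(424,370)])]:
    print(n,(plane(np.array(pts)/1.25,z,cam)[:,:2]*1000).round(0).tolist())
im,cam=load("pics/w1.npz")
print('board w1',(plane(np.array([(484,130),(659,240),(402,268),(510,331)])/1.25,.05,cam)[:,:2]*1000).round(0).tolist())
E
```

```text
now [631.6  34.8 555.5] yaw 23.6 j6 1.10
(529, -123.5, 350, -13) [-0.524  0.347  0.685] turn 0.425 rows>=6.7
(529, -123.5, 242, -13) [ 0.   -0.    0.36] turn -0.000 rows>=2.6
handle [0.742 0.012 0.021]
pile [[603.0, 46.0], [600.0, 1.0], [740.0, -11.0], [737.0, 33.0]]
mat [[535.0, 93.0], [526.0, 15.0], [380.0, 29.0], [394.0, 97.0]]
holder [[656.0, 346.0], [693.0, 132.0], [635.0, 128.0], [597.0, 337.0]]
board+y [[630.0, -91.0], [442.0, -78.0]]
board w1 [[624.0, -99.0], [594.0, -341.0], [444.0, -80.0], [422.0, -235.0]]
```

{"api": "move_arm", "payload": {"increments": "-0.524 0.347 0.685 0.425; -0.524 0.347 0.685 0.425; -0.524 0.347 0.685 0.425; -0.524 0.347 0.685 0.425; -0.524 0.347 0.685 0.425; -0.524 0.347 0.685 0.425; -0.524 0.347 0.685 0.425; -0.524 0.347 0.685 0.425; -0.524 0.347 0.685 0.425; -0.524 0.347 0.685 0.425; -0.524 0.347 0.685 0.425; -0.524 0.347 0.685 0.425", "hand": 0.7, "force": 20}}

```text
clock: 3.75
tool_pos: [0.5315, -0.122, 0.3509]
tcp_rot: [0.0, 0.994, -0.112, 0.002]
contact_force: [-0.9, -0.1, 0.4]
gripper_width: 0.066
grip_force: 0.0
```

```bash
cat >> h.py <<'E'
from scipy.optimize import least_squares
def fitrect(P,w,h,g):
    """fit w x h rectangle to outline points (mm); g=(x,y,yawdeg)"""
    def f(q):
        c,s=np.cos(np.radians(q[2])),np.sin(np.radians(q[2])); d=P-q[:2]
        u=np.abs(d@[c,s])-w/2; v=np.abs(d@[-s,c])-h/2
        return np.where((u>0)&(v>0),np.hypot(u,v),np.maximum(u,v))
    return least_squares(f,g,loss='soft_l1',f_scale=1.0,x_scale=[1,1,1]).x
def outline(im,cam,lo,hi,z,near):
    m=cv2.inRange(cv2.cvtColor(im,cv2.COLOR_RGB2HSV),lo,hi)
    cs=cv2.findContours(m,cv2.RETR_EXTERNAL,cv2.CHAIN_APPROX_NONE)[0]
    cs=[c for c in cs if cv2.contourArea(c)>60]
    Ps=[plane(c[:,0].astype(float),z,cam)[:,:2]*1000 for c in cs]
    return min(Ps,key=lambda P:np.hypot(*(P.mean(0)-near)))
E
python3 - <<'E'
from h import *
snap("w3")
for f in ("w1","w2"):
    im,cam=load(f"pics/{f}.npz")
    print(f,'border',fitrect(outline(im,cam,*HSV['blue'],.05,(529,-123)),140,45,(529,-123,-13)).round(1))
    P=outline(im,cam,*HSV['blue'],.03,(667,16)); 
    for z in (.03,):print(f,'pile',fitrect(P,140,45,(668,17,-5.5)).round(1))
goto((529,-123.5,350,-13),(529,-123.5,242,-13))
E
```

```text
w1 border [ 529.4 -121.7  -13. ]
w1 pile [670.2  16.2  -6.1]
w2 border [ 528.6 -120.7  -13.4]
w2 pile [669.   17.5  -6.5]
now [ 531.4 -121.9  350.6] yaw -12.8 j6 1.44
(529, -123.5, 350, -13) [-0.007  0.007  0.002] turn 0.002 rows>=0.1
(529, -123.5, 242, -13) [ 0.   -0.    0.36] turn -0.000 rows>=2.6
```

View pics/w3.png

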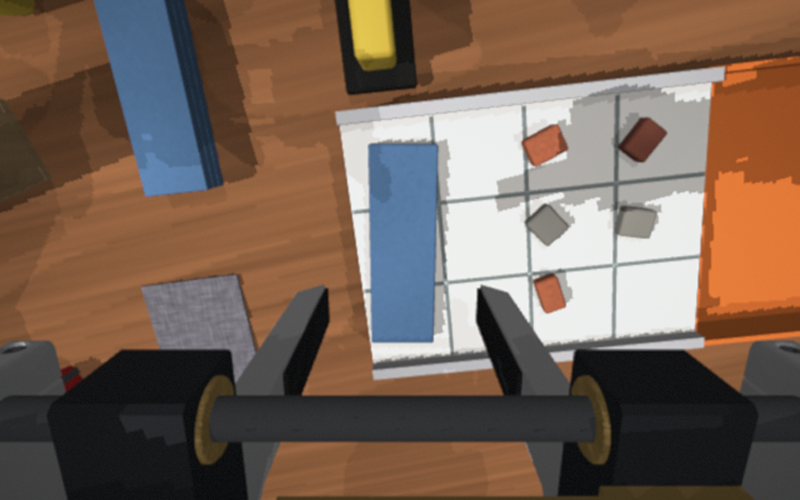

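```bash
python3 - <<'E'
from h import *
im,cam=load("pics/w3.npz")
for z in (.046,.05,.054): print(z,'border',fitrect(outline(im,cam,*HSV['blue'],z,(529,-123)),140,45,(529,-123,-13)).round(1))
print('kerb +x outer, far/near; -x outer',(plane(np.array([(337,113),(724,68),(374,378),(704,346)])/1.25,.05,cam)[:,:2]*1000).round(1).tolist())
print('chips',(plane(np.array([(545,146),(643,138),(547,225),(636,221),(550,293)])/1.25,.045,cam)[:,:2]*1000).round(0).tolist())
E
```

```text
0.046 border [ 529.  -121.9  -13. ]
0.05 border [ 529.6 -122.1  -13. ]
0.054 border [ 529.6 -122.1  -12.9]
kerb +x outer, far/near; -x outer [[624.7, -101.7], [597.7, -338.9], [438.2, -79.9], [410.6, -318.2]]
chips [[575.0, -227.0], [566.0, -290.0], [523.0, -221.0], [512.0, -281.0], [473.0, -217.0]]
```

{"api": "move_arm", "payload": {"increments": "-0.006 0.001 0.18 0; -0.006 0.001 0.3 0; -0.006 0.001 0.36 0; -0.006 0.001 0.36 0; -0.006 0.001 0.36 0; -0.006 0.001 0.36 0"}}

```text
clock: 4.3
tool_pos: [0.5294, -0.1221, 0.2416]
tcp_rot: [0.0, 0.994, -0.112, 0.0]
contact_force: [0.4, -0.3, 0.6]
gripper_width: 0.0659
grip_force: 0.0
```

{"api": "move_arm", "payload": {"increments": "0 0 0 0; 0 0 0 0; 0 0 0 0; 0 0 0 0; 0 0 0 0; 0 0 0 0; 0 0 0 0; 0 0 0 0", "hand": 0, "force": 25}}

```text
clock: 4.97
tool_pos: [0.5288, -0.1224, 0.2415]
tcp_rot: [-0.0, 0.994, -0.112, 0.0]
contact_force: [-0.7, 1.0, 3.7]
gripper_width: 0.0447
grip_force: 25.0
```

{"api": "move_arm", "payload": {"increments": "0 0 -0.03 0; 0 0 -0.1 0; 0 0 -0.2 0; 0 0 -0.3 0; 0 0 -0.3 0; 0 0 -0.3 0; 0 0 -0.3 0"}}

```text
clock: 5.55
tool_pos: [0.5281, -0.1224, 0.3305]
tcp_rot: [0.0, 0.994, -0.112, -0.001]
contact_force: [-0.4, 0.2, -1.6]
gripper_width: 0.0447
grip_force: 25.0
```

```bash
python3 - <<'E'
from h import *
snap("w4")
goto((669.5,17,332,-6.3),(669.5,17,236,-6.3))
E
```

```text
now [ 528.  -122.3  329.9] yaw -12.9 j6 1.44
(669.5, 17, 332, -6.3) [ 0.356 -0.558 -0.007] turn -0.077 rows>=4.8
(669.5, 17, 236, -6.3) [ 0.   -0.    0.32] turn -0.000 rows>=2.3
```

View pics/w4.png

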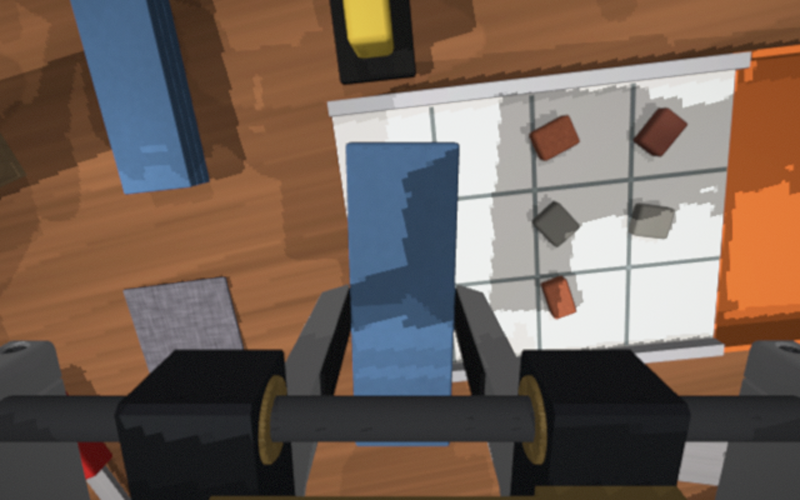

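```bash
python3 - <<'E'
from h import *
im,cam=load("pics/w4.npz"); d=np.load("pics/w4.npz")
P=plane(np.array([(403,143),(403,445),(348,143),(459,143)])/1.25,d['t'][2]-.1915,cam)
print(((P-d['t'])@d['R']*1000).round(1))
E
```

```text
[[ 69.9   0.6 191.4]
 [-68.7   0.6 191.6]
 [ 70.  -20.8 191.4]
 [ 69.9  22.3 191.4]]
```

{"api": "move_arm", "payload": {"increments": "0.356 -0.558 -0.007 -0.077; 0.356 -0.558 -0.007 -0.077; 0.356 -0.558 -0.007 -0.077; 0.356 -0.558 -0.007 -0.077; 0.356 -0.558 -0.007 -0.077; 0.356 -0.558 -0.007 -0.077; 0.356 -0.558 -0.007 -0.077; 0.356 -0.558 -0.007 -0.077; 0.356 -0.558 -0.007 -0.077; 0.356 -0.558 -0.007 -0.077"}}

```text
clock: 6.43
tool_pos: [0.6692, 0.0158, 0.3329]
tcp_rot: [0.0, 0.998, -0.055, -0.001]
contact_force: [0.9, -0.8, -1.5]
gripper_width: 0.0445
grip_force: 25.0
```

```bash
python3 - <<'E'
from h import *
snap("w5")
goto((669.5,17,260,-6.3),(669.5,17,232,-6.3))
E
```

```text
now [669.3  15.8 333.2] yaw -6.3 j6 1.60
(669.5, 17, 260, -6.3) [ 0.    -0.004  0.244] turn -0.001 rows>=1.8
(669.5, 17, 232, -6.3) [ 0.    -0.     0.093] turn -0.000 rows>=0.7
```

View pics/w5.png

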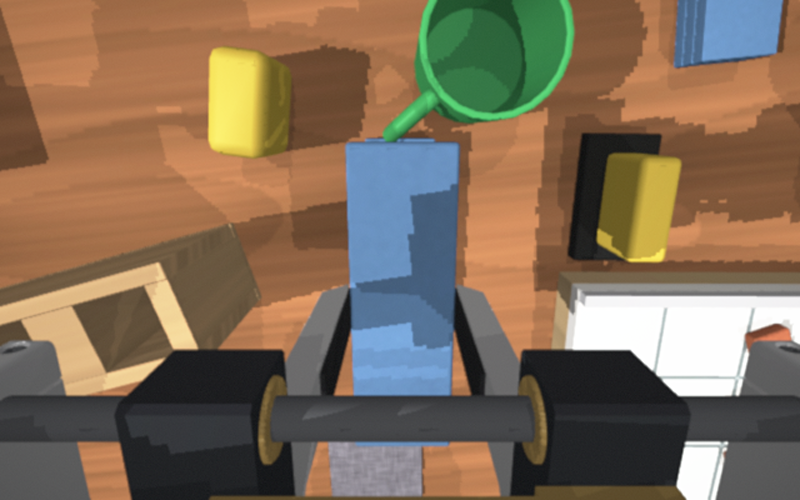

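```bash
python3 - <<'E'
from h import *
im,cam=load("pics/w5.npz"); d=np.load("pics/w5.npz")
P=plane(np.array([(366,138),(435,138)])/1.25,.03,cam)
print(((P-d['t'])@d['R']*1000).round(1)) # want x=+70.6, y=-22,+23
E
```

```text
[[ 70.  -22.8 302.8]
 [ 70.   21.2 302.8]]
```

{"api": "move_arm", "payload": {"increments": "0 -0.004 0.12 0; 0 -0.004 0.24 0; 0 -0.004 0.24 0; 0 -0.004 0.24 0; 0 -0.004 0.24 0; 0 -0.004 0.24 0; 0 -0.004 0.24 0"}}

```text
clock: 7.07
tool_pos: [0.671, 0.0179, 0.2638]
tcp_rot: [0.0, 0.999, -0.055, 0.002]
contact_force: [-0.4, -0.7, -1.6]
gripper_width: 0.0448
grip_force: 25.0
```

```bash
python3 - <<'E'
from h import *
goto((669,17.2,232,-6.3))
E
```

```text
now [671.   17.9 263.8] yaw -6.3 j6 1.60
(669, 17.2, 232, -6.3) [-0.007  0.003  0.106] turn 0.000 rows>=0.8
```

{"api": "move_arm", "payload": {"increments": "-0.007 0.003 0.05 0; -0.007 0.003 0.08 0; -0.007 0.003 0.09 0; -0.007 0.003 0.095 0; -0.007 0.003 0.1 0; -0.007 0.003 0.104 0; -0.007 0.003 0.104 0; -0.007 0.003 0.104 0; -0.007 0.003 0.104 0; -0.007 0.003 0.104 0"}}

```text
clock: 7.9
tool_pos: [0.6684, 0.0174, 0.2305]
tcp_rot: [0.0, 0.999, -0.055, 0.001]
contact_force: [3.6, -0.2, 2.0]
gripper_width: 0.0448
grip_force: 25.0
```

```bash
python3 - <<'E'
from h import *
goto((669,17.2,232,-6.3))
E
```

```text
now [668.4  17.4 230.5] yaw -6.3 j6 1.60
(669, 17.2, 232, -6.3) [ 0.002  0.    -0.005] turn 0.000 rows>=0.0
```

{"api": "move_arm", "payload": {"increments": "0 0 0 0; 0 0 0 0; 0 0 0 0; 0 0 0 0; 0 0 0 0; 0 0 0 0", "hand": 0.66}}

```text
clock: 8.4
tool_pos: [0.6678, 0.0175, 0.2298]
tcp_rot: [0.0, 0.999, -0.055, -0.0]
contact_force: [-0.5, -0.9, 0.1]
gripper_width: 0.0622
grip_force: 0.0
```

{"api": "move_arm", "payload": {"increments": "0 0 -0.1 0; 0 0 -0.2 0; 0 0 -0.3 0; -0.1 0.1 -0.45 0; -0.1 0.3 -0.6 0; -0.1 0.3 -0.6 0; -0.1 0.3 -0.6 0; -0.1 0.3 -0.6 0; -0.1 0.3 -0.6 0; -0.1 0.3 -0.6 0"}}

```text
clock: 9.23
tool_pos: [0.6283, -0.0677, 0.4081]
tcp_rot: [-0.001, 0.999, -0.054, -0.002]
contact_force: [-0.8, 0.9, 0.7]
gripper_width: 0.062
grip_force: 0.0
```

```bash
python3 - <<'E'
from h import *
print(snap("w6")[1])
im,cam=load("pics/w6.npz")
for z in (.04,): print('border on pile',fitrect(outline(im,cam,*HSV['blue'],z,(669,17)),140,45,(669,17,-6.3)).round(1))
print('hand',fitrect(outline(im,cam,*HSV['yellow'],.062,(678,-131)),64,24,(678,-131,-7)).round(1))
E
```

```text
[ 0.62829647 -0.06768688  0.40811223]
border on pile [669.2  14.3  -6.1]
hand [ 680.6 -133.6   -6.1]
```

View pics/w6.png

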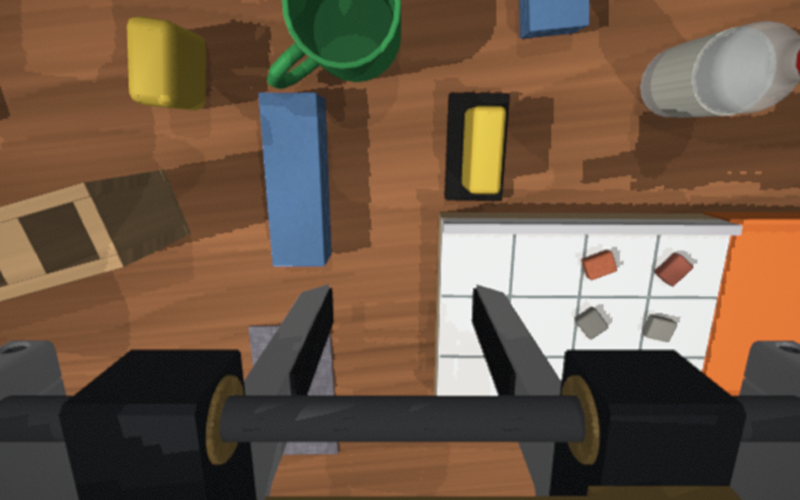

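```bash
python3 - <<'E'
from h import *
im,cam=load("pics/w6.npz")
for n,z,pts in [('hand',.062,[(473,107),(506,107),(500,193),(469,192)]),('foot',.014,[(448,93),(509,97),(503,199),(445,198)])]:
    P=plane(np.array(pts)/1.25,z,cam)[:,:2]*1000; print(n,P.mean(0).round(1),P.round(0).tolist())
m=cv2.inRange(im,(0,0,0),(45,45,45)); 
print(fitrect(outline(im,cam,(0,0,0),(180,255,45),.012,(678,-131)),90,50,(678,-131,-6)).round(1))
E
```

```text
hand [ 680.1 -136.3] [[712.0, -128.0], [710.0, -152.0], [648.0, -144.0], [651.0, -121.0]]
foot [ 679.9 -136.3] [[727.0, -116.0], [718.0, -166.0], [634.0, -157.0], [640.0, -106.0]]
[ 680.2 -136.3   -6.9]
```

```bash
python3 - <<'E'
from h import *
goto((680,-136.3,300,-6.7),(680,-136.3,219,-6.7))
E
```

```text
now [628.4 -67.5 407.9] yaw -6.2 j6 1.46
(680, -136.3, 300, -6.7) [0.196 0.209 0.36 ] turn 0.006 rows>=3.3
(680, -136.3, 219, -6.7) [ 0.   -0.    0.27] turn -0.000 rows>=1.9
```

{"api": "move_arm", "payload": {"increments": "0.1 0.1 0.18 0.006; 0.196 0.209 0.36 0.006; 0.196 0.209 0.36 0.006; 0.196 0.209 0.36 0.006; 0.196 0.209 0.36 0.006; 0.196 0.209 0.36 0.006; 0.196 0.209 0.36 0.006; 0.196 0.209 0.36 0.006; 0.196 0.209 0.36 0.006"}}

```text
clock: 10.03
tool_pos: [0.68, -0.1364, 0.3044]
tcp_rot: [0.0, 0.998, -0.058, 0.002]
contact_force: [1.1, -0.0, -0.7]
gripper_width: 0.0623
grip_force: 0.0
```

```bash
python3 - <<'E'
from h import *
goto((680,-136.3,219,-6.7))
p=snap("w7"); im,cam=load("pics/w7.npz")
print(fitrect(outline(im,cam,(0,0,0),(180,255,45),.012,(680,-136)),90,50,(680,-136,-6)).round(1), fitrect(outline(im,cam,*HSV['yellow'],.062,(680,-136)),64,24,(680,-136,-7)).round(1))
E
```

```text
now [ 680.  -136.4  304.4] yaw -6.7 j6 1.39
(680, -136.3, 219, -6.7) [-0.    -0.     0.285] turn -0.000 rows>=2.0
[ 680.  -137.3   -5.5] [ 684.1 -136.9   -7.1]
```

{"api": "move_arm", "payload": {"increments": "0 0 0.14 0; 0 0 0.22 0; 0 0 0.27 0; 0 0 0.285 0; 0 0 0.285 0; 0 0 0.285 0; 0 0 0.285 0"}}

```text
clock: 10.67
tool_pos: [0.6808, -0.1376, 0.2186]
tcp_rot: [0.0, 0.998, -0.059, 0.002]
contact_force: [-0.1, -0.0, 0.1]
gripper_width: 0.0618
grip_force: 0.0
```

{"api": "move_arm", "payload": {"increments": "0 0 0 0; 0 0 0 0; 0 0 0 0; 0 0 0 0; 0 0 0 0; 0 0 0 0; 0 0 0 0; 0 0 0 0; 0 0 0 0", "hand": 0, "force": 40}}

```text
clock: 11.42
tool_pos: [0.6801, -0.1372, 0.2167]
tcp_rot: [-0.0, 0.998, -0.059, 0.0]
contact_force: [-0.1, 1.6, -0.1]
gripper_width: 0.0238
grip_force: 40.0
```

```bash
python3 - <<'E'
from h import *
th=np.radians(-6.5); ex=np.array([np.cos(th),np.sin(th)]); ey=np.array([-ex[1],ex[0]]); C=np.array([517.8,-209.7])
B=lambda x,y:(C+x*ex+y*ey).round(1)
w=[(*B(x,y),z,-6.5) for x,y,z in [(41,85,370),(41,85,262),(41,-130,262)]]
goto((680,-136.3,370,-6.7),*w)
ch=np.array([[575.0,-227.0],[566.0,-290.0],[523.0,-221.0],[512.0,-281.0],[473.0,-217.0]])
print(((ch-C)@np.c_[ex,ey]).round(0).tolist())
E
```

```text
now [ 680.1 -137.2  216.7] yaw -6.8 j6 1.39
(680, -136.3, 370, -6.7) [-0.001 -0.003 -0.511] turn -0.001 rows>=3.7
(np.float64(568.2), np.float64(-129.9), 370, -6.5) [-0.373  0.022 -0.   ] turn -0.002 rows>=2.7
(np.float64(568.2), np.float64(-129.9), 262, -6.5) [ 0.   -0.    0.36] turn -0.000 rows>=2.6
(np.float64(543.8), np.float64(-343.5), 262, -6.5) [-0.     0.717 -0.   ] turn -0.000 rows>=5.2
[[59.0, -11.0], [57.0, -74.0], [6.0, -11.0], [2.0, -71.0], [-44.0, -12.0]]
```

{"api": "move_arm", "payload": {"increments": "0 0 -0.05 0; 0 0 -0.2 0; 0 0 -0.35 0; 0 0 -0.5 0; 0 0 -0.5 0; -0.1 0.004 -0.5 -0.002; -0.22 0.009 -0.5 -0.002; -0.33 0.014 -0.5 -0.002; -0.43 0.019 -0.5 -0.002; -0.43 0.019 -0.5 -0.002; -0.43 0.019 -0.5 -0.002; -0.43 0.019 -0.5 -0.002"}}

```text
clock: 12.42
tool_pos: [0.5516, -0.1282, 0.3662]
tcp_rot: [0.0, 0.998, -0.058, 0.0]
contact_force: [-0.1, -1.0, -2.9]
gripper_width: 0.0237
grip_force: 40.0
```

```bash
cat >> h.py <<'E'
th=np.radians(-6.5); ex=np.array([np.cos(th),np.sin(th)]); ey=np.array([-ex[1],ex[0]]); C=np.array([517.8,-209.7])
def B(x,y): return C+x*ex+y*ey
E
python3 - <<'E'
from h import *
snap("w8")
goto((*B(24,85),270,-6.5),(*B(24,85),260,-6.5),(*B(24,-130),260,-6.5))
E
```

```text
now [ 552.2 -128.2  366.2] yaw -6.6 j6 1.34
(np.float64(551.2679977065101), np.float64(-127.96326939791982), 270, -6.5) [-0.003 -0.001  0.321] turn -0.001 rows>=2.3
(np.float64(551.2679977065101), np.float64(-127.96326939791982), 260, -6.5) [ 0.    -0.     0.033] turn -0.000 rows>=0.2
(np.float64(526.9293067464101), np.float64(-341.5812183683861), 260, -6.5) [ 0.     0.717 -0.   ] turn -0.000 rows>=5.2
```

View pics/w8.png

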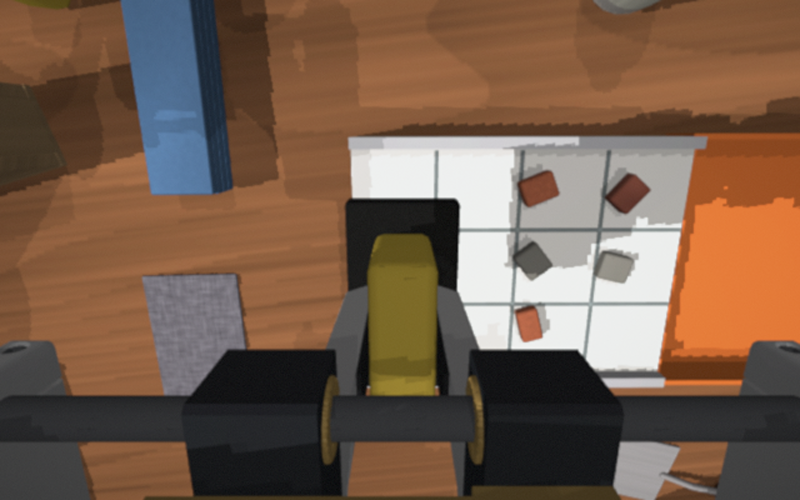

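{"api": "move_arm", "payload": {"increments": "-0.003 -0.001 0.12 0; -0.003 -0.001 0.23 0; -0.003 -0.001 0.3 0; -0.003 -0.001 0.33 0; -0.003 -0.001 0.35 0; -0.003 -0.001 0.352 0; -0.003 -0.001 0.354 0; -0.003 -0.001 0.354 0; -0.003 -0.001 0.354 0"}}

```text
clock: 13.22
tool_pos: [0.5511, -0.1277, 0.2617]
tcp_rot: [0.0, 0.998, -0.058, 0.001]
contact_force: [-1.1, -0.6, -1.7]
gripper_width: 0.024
grip_force: 40.0
```

```bash
python3 - <<'E'
from h import *
goto((*B(24,-130),259.5,-6.5)); print(sensors.get_obs()['contact_force'])
E
```

```text
now [ 551.1 -127.7  261.7] yaw -6.6 j6 1.34
(np.float64(526.9293067464101), np.float64(-341.5812183683861), 259.5, -6.5) [0.002 0.717 0.007] turn -0.001 rows>=5.2
[-1.10432061 -0.58536095 -1.65278598]
```

{"api": "move_arm", "payload": {"increments": "0 0 0.007 0; 0 0.04 0.007 0; 0 0.08 0.007 0; 0 0.12 0.007 0; 0 0.15 0.007 0; 0 0.18 0.007 0; 0 0.21 0.007 0; 0 0.24 0.007 0; 0 0.27 0.007 0; 0 0.3 0.007 0; 0 0.33 0.007 0; 0 0.36 0.007 0"}}

```text
clock: 14.22
tool_pos: [0.5379, -0.2356, 0.2582]
tcp_rot: [-0.0, 0.998, -0.058, -0.0]
contact_force: [-0.1, 0.5, -2.4]
gripper_width: 0.0236
grip_force: 40.0
```

{"api": "move_arm", "payload": {"increments": "0 0.03 0 0; 0 0.06 0 0; 0 0.09 0 0; 0 0.12 0 0; 0 0.15 0 0; 0 0.18 0 0; 0 0.21 0 0; 0 0.24 0 0; 0 0.27 0 0; 0 0.3 0 0; 0 0.33 0 0; 0 0.36 0 0"}}

```text
clock: 15.22
tool_pos: [0.5255, -0.343, 0.2582]
tcp_rot: [0.0, 0.998, -0.058, -0.0]
contact_force: [-0.3, -0.6, -3.1]
gripper_width: 0.0238
grip_force: 40.0
```

```bash
python3 - <<'E'
from h import *
goto((*B(24,-130),330,-6.5),(*B(-36,85),330,-6.5),(*B(-36,85),259.5,-6.5))
E
```

```text
now [ 525.5 -343.   258.2] yaw -6.6 j6 1.00
(np.float64(526.9293067464101), np.float64(-341.5812183683861), 330, -6.5) [ 0.004 -0.005 -0.239] turn -0.001 rows>=1.7
(np.float64(491.6536863659149), np.float64(-121.17107657184542), 330, -6.5) [-0.2   -0.717 -0.   ] turn -0.000 rows>=5.4
(np.float64(491.6536863659149), np.float64(-121.17107657184542), 259.5, -6.5) [ 0.    -0.     0.235] turn -0.000 rows>=1.7
```

{"api": "move_arm", "payload": {"increments": "0 0 -0.1 0; 0 0 -0.24 0; -0.05 -0.1 -0.24 0; -0.1 -0.22 -0.24 0; -0.15 -0.34 -0.24 0; -0.2 -0.46 -0.24 0; -0.2 -0.58 -0.24 0; -0.2 -0.72 -0.24 0; -0.2 -0.72 -0.24 0; -0.2 -0.72 -0.24 0; -0.2 -0.72 -0.24 0; -0.2 -0.72 -0.24 0"}}

```text
clock: 16.22
tool_pos: [0.4911, -0.1217, 0.3304]
tcp_rot: [0.0, 0.998, -0.058, 0.0]
contact_force: [-0.1, -0.4, -1.8]
gripper_width: 0.0238
grip_force: 40.0
```

```bash
python3 - <<'E'
from h import *
snap("w9")
goto((*B(-36,85),258.5,-6.5))
im,cam=load("pics/w9.npz")
m=cv2.imread("pics/w9.png")[100:400,330:780]; cv2.imwrite("pics/w9c.png",m)
E
```

```text
now [ 491.  -121.9  330.3] yaw -6.7 j6 1.31
(np.float64(491.6536863659149), np.float64(-121.17107657184542), 258.5, -6.5) [ 0.002 -0.003  0.239] turn -0.002 rows>=1.7
```

View pics/w9c.png

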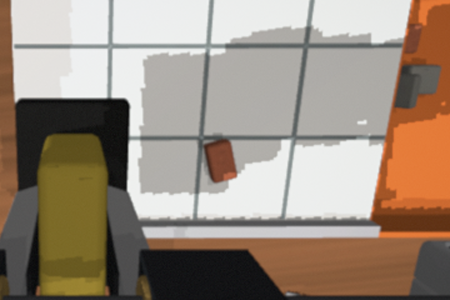

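{"api": "move_arm", "payload": {"increments": "0.002 -0.003 0.12 0; 0.002 -0.003 0.2 0; 0.002 -0.003 0.23 0; 0.002 -0.003 0.239 0; 0.002 -0.003 0.239 0; 0.002 -0.003 0.239 0; 0.002 0.03 0.239 0; 0.002 0.06 0.239 0; 0.002 0.09 0.239 0; 0.002 0.12 0.239 0; 0.002 0.15 0.239 0; 0.002 0.18 0.239 0"}}

```text
clock: 17.27
tool_pos: [0.4851, -0.1756, 0.2587]
tcp_rot: [0.0, 0.998, -0.058, 0.0]
contact_force: [0.1, -0.1, -2.3]
gripper_width: 0.0239
grip_force: 40.0
```

{"api": "move_arm", "payload": {"increments": "0 0.03 0 0; 0 0.06 0 0; 0 0.09 0 0; 0 0.12 0 0; 0 0.15 0 0; 0 0.18 0 0; 0 0.21 0 0; 0 0.24 0 0; 0 0.27 0 0; 0 0.3 0 0; 0 0.33 0 0; 0 0.36 0 0"}}

```text
clock: 18.27
tool_pos: [0.4727, -0.2825, 0.2586]
tcp_rot: [0.0, 0.998, -0.058, 0.0]
contact_force: [0.9, 0.9, -2.3]
gripper_width: 0.0236
grip_force: 40.0
```

{"api": "move_arm", "payload": {"increments": "0 0.03 0 0; 0 0.06 0 0; 0 0.09 0 0; 0 0.12 0 0; 0 0.15 0 0; 0 0.18 0 0; 0 0.18 0 0; 0 0.18 0 0"}}

```text
clock: 18.93
tool_pos: [0.4665, -0.3358, 0.2585]
tcp_rot: [-0.0, 0.998, -0.058, -0.0]
contact_force: [-0.5, -0.6, -2.5]
gripper_width: 0.0241
grip_force: 40.0
```

```bash
python3 - <<'E'
from h import *
P=(460,60)
goto((*B(-36,-130),330,-6.5),(460,-100,380,-6.5))
# mat fit: texture grey low saturation, from w2/w5/w6
for f in ("w1","w3","w2"):
    im,cam=load(f"pics/{f}.npz"); hsv=cv2.cvtColor(cv2.GaussianBlur(im,(5,5),0),cv2.COLOR_RGB2HSV)
    c=proj(np.array([[.458,.06,.003]]),cam)[0]; print(f,c.round(0),hsv[min(399,int(c[1])),int(c[0])])
E
```

```text
now [ 466.5 -335.8  258.5] yaw -6.7 j6 0.94
(np.float64(467.31499540581495), np.float64(-334.7890255423117), 330, -6.5) [ 0.002 -0.004 -0.238] turn -0.002 rows>=1.7
(460, -100, 380, -6.5) [-0.113 -0.775 -0.167] turn -0.000 rows>=5.8
w1 [242. 163.] [133  17 138]
w3 [170. 288.] [120  36  21]
w2 [266. 244.] [137  16 145]
```

{"api": "move_arm", "payload": {"increments": "0 0 -0.1 0; 0 0 -0.24 0; 0 -0.1 -0.3 0; -0.05 -0.22 -0.4 0; -0.1 -0.34 -0.4 0; -0.12 -0.46 -0.4 0; -0.12 -0.58 -0.4 0; -0.12 -0.72 -0.4 0; -0.12 -0.78 -0.4 0; -0.12 -0.78 -0.4 0; -0.12 -0.78 -0.4 0; -0.12 -0.78 -0.4 0"}}

```text
clock: 19.93
tool_pos: [0.4577, -0.0988, 0.3786]
tcp_rot: [0.0, 0.998, -0.057, 0.0]
contact_force: [0.4, -0.4, -2.1]
gripper_width: 0.0236
grip_force: 40.0
```

```bash
python3 - <<'E'
from h import *
def fitmat(f):
    im,cam=load(f); hsv=cv2.cvtColor(cv2.GaussianBlur(im,(5,5),0),cv2.COLOR_RGB2HSV)
    m=cv2.inRange(hsv,(110,5,90),(170,40,190)); m=cv2.morphologyEx(m,cv2.MORPH_OPEN,np.ones((5,5)))
    cs=[c for c in cv2.findContours(m,cv2.RETR_EXTERNAL,cv2.CHAIN_APPROX_NONE)[0] if cv2.contourArea(c)>1000]
    for c in cs:
        P=plane(c[:,0].astype(float),.003,cam)[:,:2]*1000
        if abs(P.mean(0)-[458,60]).max()<40: print(f,fitrect(P,150,80,(458,60,-6)).round(1), cv2.minAreaRect(P.astype(np.float32)))
fitmat("pics/w1.npz")
snap("w10"); cv2.imwrite("pics/w10.png",cv2.imread("pics/w10.png"))
im,cam=load("pics/w10.npz")
# warp the board (top plane) and tray to a top-down map 1px=1mm... 2px/mm
g=np.array([[x,y] for x,y in [(-100,125),(100,125),(100,-285),(-100,-285)]],float)
W=np.array([[*B(*p)/1000,.04] for p in g]); src=proj(W,cam).astype(np.float32)
dst=np.array([[0,0],[0,400],[820,400],[820,0]],np.float32)*.95
cv2.imwrite("pics/w10t.png",cv2.warpPerspective(im,cv2.getPerspectiveTransform(src,dst),(780,380))[:,:,::-1])
print(src)
E
```

```text
pics/w1.npz [455.7  61.3  -5.9] ((456.11956787109375, 61.58793640136719), (76.55060577392578, 145.98609924316406), 84.7279052734375)
[[298.95667  213.49692 ]
 [294.4612   -18.583536]
 [792.9629   -19.139206]
 [720.3059   212.78323 ]]
```

View pics/w10.png

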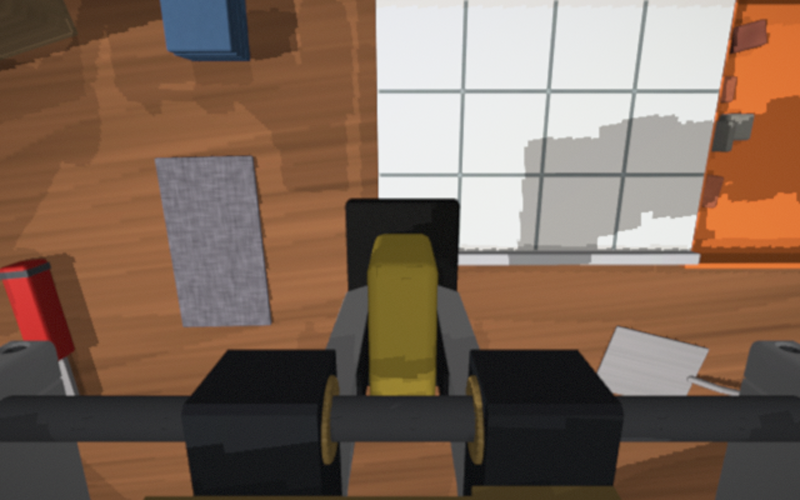

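```bash
python3 - <<'E'
from h import *
im,cam=load("pics/w10.npz"); d=np.load("pics/w10.npz"); 
P=plane(np.array([(402,200),(346,200),(459,200)])/1.25,d['t'][2]-.2035,cam); print(((P-d['t'])@d['R']*1000).round(1))
P=plane(np.array([(155,157),(253,156),(271,325),(183,327)])/1.25,.003,cam)[:,:2]*1000; print(P.round(1).tolist(),P.mean(0))
hsv=cv2.cvtColor(cv2.GaussianBlur(im,(5,5),0),cv2.COLOR_RGB2HSV)
m=cv2.inRange(hsv,(110,5,70),(170,60,190)); m=cv2.morphologyEx(m,cv2.MORPH_OPEN,np.ones((5,5)))
for c in cv2.findContours(m,cv2.RETR_EXTERNAL,cv2.CHAIN_APPROX_NONE)[0]:
    if cv2.contourArea(c)<3000: continue
    P=plane(c[:,0].astype(float),.003,cam)[:,:2]*1000; print(fitrect(P,150,80,(456,61,-6)).round(1),cv2.minAreaRect(P.astype(np.float32)))
goto((456,61,330,-5.9),(456,61,222,-5.9))
E
```

```text
[[ 4.580e+01  1.000e-01  2.035e+02]
 [ 4.580e+01 -2.400e+01  2.035e+02]
 [ 4.580e+01  2.460e+01  2.035e+02]]
[[534.2, 93.6], [525.8, 14.5], [377.3, 28.8], [384.5, 108.0]] [455.4290304  61.199965 ]
[455.5  61.4  -5.2] ((456.05340576171875, 61.29188919067383), (77.75215911865234, 146.835693359375), 84.7481918334961)
now [457.7 -99.3 378.6] yaw -6.6 j6 1.32
(456, 61, 330, -5.9) [-0.067 -0.53   0.162] turn -0.008 rows>=4.0
(456, 61, 222, -5.9) [ 0.   -0.    0.36] turn -0.000 rows>=2.6
```

{"api": "move_arm", "payload": {"increments": "-0.03 -0.1 0.05 -0.01; -0.05 -0.22 0.1 -0.01; -0.07 -0.34 0.16 -0.01; -0.07 -0.46 0.16 -0.01; -0.07 -0.53 0.2 -0.01; -0.07 -0.53 0.3 -0.01; -0.07 -0.53 0.38 -0.01; -0.07 -0.53 0.45 -0.01; -0.07 -0.53 0.48 -0.01; -0.07 -0.53 0.5 -0.01; -0.07 -0.53 0.5 -0.01; -0.07 -0.53 0.5 -0.01"}}

```text
clock: 20.98
tool_pos: [0.4559, 0.0611, 0.2291]
tcp_rot: [0.0, 0.999, -0.051, 0.001]
contact_force: [0.0, -0.6, -1.7]
gripper_width: 0.0239
grip_force: 40.0
```

```bash
python3 - <<'E'
from h import *
goto((455,61.2,221,-5.6)); print(sensors.get_obs()['contact_force'])
E
```

```text
now [455.9  61.1 229.1] yaw -5.8 j6 1.65
(455, 61.2, 221, -5.6) [-0.003  0.     0.027] turn -0.002 rows>=0.2
[ 0.03792253 -0.56844459 -1.74480888]
```

{"api": "move_arm", "payload": {"increments": "-0.003 0 0.01 0; -0.003 0 0.018 0; -0.003 0 0.024 0; -0.003 0 0.027 0; -0.003 0 0.027 0; -0.003 0 0.027 0; -0.003 0 0.027 0"}}

```text
clock: 21.57
tool_pos: [0.4543, 0.0618, 0.2206]
tcp_rot: [0.0, 0.999, -0.05, 0.0]
contact_force: [-0.3, 1.2, -2.3]
gripper_width: 0.0238
grip_force: 40.0
```

{"api": "move_arm", "payload": {"increments": "0 0 0 0; 0 0 0 0; 0 0 0 0; 0 0 0 0; 0 0 0 0; 0 0 0 0", "hand": 0.6}}

```text
clock: 22.07
tool_pos: [0.4543, 0.0617, 0.2205]
tcp_rot: [0.0, 0.999, -0.05, 0.0]
contact_force: [1.0, -0.3, -0.2]
gripper_width: 0.0558
grip_force: 0.0
```

{"api": "move_arm", "payload": {"increments": "0 0 -0.1 0; 0 0 -0.2 0; 0 0 -0.3 0; -0.2 -0.2 -0.5 0; -0.3 -0.4 -0.7 0; -0.3 -0.6 -0.7 0; -0.3 -0.6 -0.7 0; -0.3 -0.6 -0.7 0; -0.3 -0.6 -0.7 0; -0.3 -0.6 -0.7 0; -0.3 -0.6 -0.7 0; -0.3 -0.6 -0.7 0"}}

```text
clock: 23.07
tool_pos: [0.3824, 0.2495, 0.4298]
tcp_rot: [0.001, 0.999, -0.05, -0.0]
contact_force: [0.2, -0.2, 0.7]
gripper_width: 0.0566
grip_force: 0.0
```

```bash
python3 - <<'E'
from h import *
print(snap("w11")[1])
E
```

```text
[0.38244439 0.24945886 0.42979706]
```

View pics/w11.png

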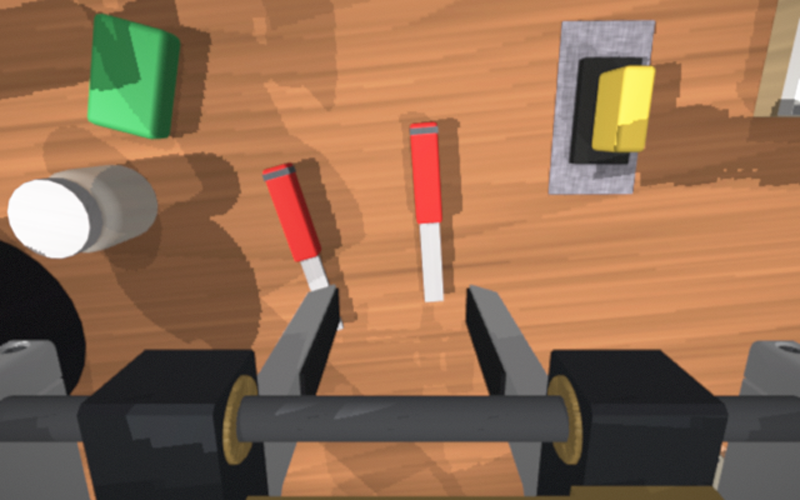

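```bash
python3 - <<'E'
from h import *
im,cam=load("pics/w11.npz")
def ch(n,butt,front,tip):
    b,f=[plane(np.array(q)/1.25,.024,cam).mean(0)[:2]*1000 for q in (butt,front)]
    t=plane(np.array(tip)/1.25,.0145,cam)[0,:2]*1000
    v=b-f; yaw=np.degrees(np.arctan2(v[1],v[0])); v2=b-t
    print(n,'butt',b.round(1),'front',f.round(1),'tip',t.round(1),'handle len',np.hypot(*v).round(1),'tot',np.hypot(*v2).round(1),'yaw(butt-ward)',yaw.round(1),np.degrees(np.arctan2(v2[1],v2[0])).round(1))
    u=v2/np.hypot(*v2); print('  origin',(b-35*u).round(1),' x=-8:',(b-27*u).round(1))
ch('A',[(411,125),(437,123)],[(417,224),(441,222)],(434,300))
ch('B',[(263,171),(290,164)],[(298,262),(321,252)],(338,327))
for f in ("w11",): blobs(im,cam,'red',.024); blobs(im,cam,'yellow',.062)
print('foot',fitrect(outline(im,cam,(0,0,0),(180,255,45),.017,(455,61)),90,50,(455,61,-6)).round(1))
# holder cell corners from w2, w5 by redo
im,cam=load("pics/w2.npz")
H=plane(np.array([(107,51),(335,108),(318,166),(102,115)])/1.25,.1,cam)[:,:2]*1000; print('holder',H.mean(0),H.round(0).tolist())
E
```

```text
A butt [459.8 221.8] front [372.4 224.9] tip [292.6 226. ] handle len 87.5 tot 167.3 yaw(butt-ward) -2.0 -1.4
  origin [424.9 222.7]  x=-8: [432.9 222.5]
B butt [436. 355.] front [351.3 338.8] tip [273.4 324.1] handle len 86.2 tot 165.5 yaw(butt-ward) 10.8 10.8
  origin [401.6 348.5]  x=-8: [409.4 350. ]
red z0.024 c=(388.2,343.4) 78x25 long-axis 6.1  px (227, 140, 30, 70)
yellow z0.062 c=(454.2,69.8) 64x42 long-axis -5.7  px (474, 53, 51, 70)
foot [450.8  62.8  -4.7]
holder [645.57508659 235.25615546] [[656.0, 345.0], [694.0, 132.0], [635.0, 127.0], [597.0, 336.0]]
```

```bash
python3 - <<'E'
from h import *
im,cam=load("pics/w11.npz")
F=plane(np.array([(582,57),(570,162),(629,164)])/1.25,.017,cam)[:,:2]*1000; print('foot corners',F.round(1).tolist(),'centre',((F[0]+F[2])/2).round(1))
M=plane(np.array([(562,20),(656,20),(634,194),(549,193)])/1.25,.003,cam)[:,:2]*1000; print('mat',M.mean(0).round(1),M.round(1).tolist())
goto((440.5,222.4,300,-1.6),(440.5,222.4,202,-1.6))
E
```

```text
foot corners [[500.9, 83.6], [414.0, 93.6], [406.9, 40.7]] centre [453.9  62.1]
mat [455.4  61.5] [[533.8, 95.3], [525.8, 14.9], [376.4, 27.7], [385.4, 108.1]]
now [382.6 249.  429.5] yaw -5.8 j6 2.10
(440.5, 222.4, 300, -1.6) [0.201 0.069 0.432] turn -0.049 rows>=3.5
(440.5, 222.4, 202, -1.6) [ 0.    -0.     0.327] turn -0.000 rows>=2.4
```

{"api": "move_arm", "payload": {"increments": "0.1 0.035 0.2 -0.02; 0.2 0.069 0.432 -0.049; 0.2 0.069 0.432 -0.049; 0.2 0.069 0.432 -0.049; 0.2 0.069 0.432 -0.049; 0.2 0.069 0.432 -0.049; 0.2 0.069 0.432 -0.049; 0.2 0.069 0.432 -0.049; 0.2 0.069 0.432 -0.049"}}

```text
clock: 23.87
tool_pos: [0.4403, 0.2235, 0.3025]
tcp_rot: [-0.001, 1.0, -0.013, 0.001]
contact_force: [-0.5, 0.3, -0.6]
gripper_width: 0.0563
grip_force: 0.0
```

```bash
python3 - <<'E'
from h import *
goto((440.5,222.4,202,-1.6))
snap("w12"); im,cam=load("pics/w12.npz"); blobs(im,cam,'red',.024)
E
```

```text
now [440.3 223.5 302.5] yaw -1.5 j6 1.93
(440.5, 222.4, 202, -1.6) [0.001 0.004 0.335] turn 0.001 rows>=2.4
red z0.024 c=(404.0,339.2) 54x18 long-axis 10.4  px (163, 218, 38, 63)
red z0.024 c=(437.7,352.0) 29x6 long-axis -80.0  px (142, 206, 35, 12)
red z0.024 c=(411.8,223.3) 76x22 long-axis -0.9  px (310, 192, 28, 90)
red z0.024 c=(461.6,222.1) 22x5 long-axis 88.5  px (309, 174, 29, 8)
```

{"api": "move_arm", "payload": {"increments": "0.008 0.003 0.15 0; 0.008 0.003 0.25 0; 0.008 0.003 0.31 0; 0.008 0.003 0.335 0; 0.008 0.003 0.335 0; 0.008 0.003 0.335 0; 0.008 0.003 0.335 0"}}

```text
clock: 24.5
tool_pos: [0.4432, 0.2227, 0.2014]
tcp_rot: [-0.0, 1.0, -0.013, 0.001]
contact_force: [0.1, 0.4, 1.1]
gripper_width: 0.0564
grip_force: 0.0
```

{"api": "move_arm", "payload": {"increments": "0 0 0 0; 0 0 0 0; 0 0 0 0; 0 0 0 0; 0 0 0 0; 0 0 0 0; 0 0 0 0; 0 0 0 0; 0 0 0 0; 0 0 0 0", "hand": 0, "force": 4}}

```text
clock: 25.33
tool_pos: [0.4428, 0.2223, 0.2004]
tcp_rot: [-0.0, 1.0, -0.013, 0.0]
contact_force: [-0.2, 0.9, 2.0]
gripper_width: 0.024
grip_force: 4.0
```

{"api": "move_arm", "payload": {"increments": "0 0 -0.02 0; 0 0 -0.05 0; 0 0 -0.1 0; 0 0 -0.15 0; 0 0 -0.2 0; 0 0 -0.25 0; 0 0 -0.3 0; 0 0 -0.35 0; 0 0 -0.4 0; 0 0 -0.45 0; 0 0 -0.5 0; 0 0 -0.55 0"}}

```text
clock: 26.33
tool_pos: [0.4423, 0.2221, 0.3666]
tcp_rot: [0.0, 1.0, -0.013, 0.0]
contact_force: [0.1, 0.4, -0.4]
gripper_width: 0.0238
grip_force: 4.0
```

```bash
cat >> h.py <<'E'
def redside(name,tag,near):
    im=read_camera(name); cam=RT(name); cv2.imwrite(f"pics/{tag}.png",im[:,:,::-1])
    hsv=cv2.cvtColor(im,cv2.COLOR_RGB2HSV); m=cv2.inRange(hsv,(172,150,50),(180,255,255))|cv2.inRange(hsv,(0,150,50),(4,255,255))
    for c in cv2.findContours(m,cv2.RETR_EXTERNAL,cv2.CHAIN_APPROX_NONE)[0]:
        if cv2.contourArea(c)<25: continue
        r=cv2.minAreaRect(c); print(name,np.round(r[0]),np.round(r[1]),round(r[2]),cv2.boundingRect(c))
    R,t=pose(); g=t+R@[0,0,.189]
    for lab,d in [('down',[0,0,-1]),('tool -x',-R[:,0])]:
        print('  predicted',lab,'butt..front..tip',proj(np.array([g-.02*np.array(d),g+.07*np.array(d),g+.15*np.array(d)]),cam).round(0).tolist())
E
python3 - <<'E'
from h import *
snap("w13"); redside("side","s1",0); redside("scene","sc1",0); print(sensors.get_obs()['contact_force'],sensors.get_obs()['moment'])
goto((440,223,500,-1.6))
E
```

```text
side [229. 381.] [40. 16.] 15 (209, 370, 40, 24)
side [342. 308.] [32. 12.] 4 (326, 302, 32, 14)
side [345. 236.] [21. 13.] 39 (334, 225, 22, 21)
side [292. 102.] [7. 7.] 90 (288, 98, 8, 8)
  predicted down butt..front..tip [[333.0, 221.0], [333.0, 243.0], [332.0, 261.0]]
  predicted tool -x butt..front..tip [[325.0, 224.0], [361.0, 232.0], [393.0, 239.0]]
scene [214. 299.] [10. 11.] 90 (208, 294, 12, 11)
scene [387. 140.] [21.  8.] 47 (379, 130, 19, 21)
scene [368. 132.] [10.  8.] 81 (364, 127, 9, 11)
scene [521.  93.] [24. 13.] 45 (510, 82, 23, 24)
  predicted down butt..front..tip [[367.0, 127.0], [364.0, 147.0], [362.0, 162.0]]
  predicted tool -x butt..front..tip [[369.0, 137.0], [356.0, 114.0], [344.0, 96.0]]
[ 0.09655366  0.30473802 -1.12295365] [ 0.03682506 -0.03707925  0.02741559]
now [442.8 222.3 366.6] yaw -1.5 j6 1.92
(440, 223, 500, -1.6) [-0.009 -0.002 -0.445] turn 0.001 rows>=3.2
```

{"api": "move_arm", "payload": {"increments": "0 0 -0.05 0; 0 0 -0.1 0; 0 0 -0.15 0; 0 0 -0.2 0; 0 0 -0.25 0; 0 0 -0.3 0; 0 0 -0.35 0; 0 0 -0.4 0; 0 0 -0.45 0; 0 0 -0.45 0; 0 0 -0.45 0; 0 0 -0.45 0", "force": 3}}

```text
clock: 27.48
tool_pos: [0.4424, 0.2222, 0.4987]
tcp_rot: [0.001, 1.0, -0.013, -0.001]
contact_force: [-0.1, 1.1, -1.5]
gripper_width: 0.0239
grip_force: 3.0
```

```bash
python3 - <<'E'
from h import *
redside("side","s2",0); redside("scene","sc2",0); print(sensors.get_obs()['contact_force'],sensors.get_obs()['moment'])
E
```

```text
side [229. 381.] [40. 16.] 15 (209, 370, 41, 24)
side [342. 308.] [32. 12.] 4 (326, 302, 32, 14)
side [342. 202.] [25. 13.] 56 (332, 190, 21, 24)
side [291. 102.] [7. 7.] 63 (288, 98, 8, 8)
  predicted down butt..front..tip [[335.0, 184.0], [334.0, 210.0], [334.0, 231.0]]
  predicted tool -x butt..front..tip [[326.0, 188.0], [365.0, 196.0], [401.0, 203.0]]
scene [214. 299.] [10. 11.] 90 (208, 294, 12, 11)
scene [388. 140.] [21.  8.] 45 (379, 130, 19, 21)
scene [367. 101.] [10. 23.] 51 (359, 92, 19, 19)
scene [521.  93.] [24. 13.] 45 (510, 82, 23, 24)
  predicted down butt..front..tip [[371.0, 91.0], [368.0, 116.0], [365.0, 135.0]]
  predicted tool -x butt..front..tip [[374.0, 102.0], [358.0, 78.0], [346.0, 59.0]]
[-0.68789118 -0.08850159 -1.8816826 ] [ 0.09182878 -0.01941534  0.02432607]
```

{"api": "move_arm", "payload": {"increments": "0.05 0 -0.05 0; -0.05 0 0.02 0; 0.05 0 -0.05 0; -0.05 0 0.02 0; 0.05 0 -0.05 0; -0.05 0 0.02 0; 0.05 0 -0.05 0; -0.05 0 0.02 0; 0.05 0 -0.05 0; 0 0 0 0; 0 0 0 0; 0 0 0 0"}}

```text
clock: 28.58
tool_pos: [0.4426, 0.2224, 0.5]
tcp_rot: [0.0, 1.0, -0.013, -0.0]
contact_force: [-0.0, -0.4, -0.7]
gripper_width: 0.024
grip_force: 3.0
```

```bash
python3 - <<'E'
from h import *
redside("side","s3",0); redside("scene","sc3",0); print(sensors.get_obs()['contact_force'],sensors.get_obs()['moment'])
E
```

```text
side [229. 381.] [40. 16.] 15 (209, 370, 40, 24)
side [342. 308.] [31. 12.] 4 (326, 302, 32, 14)
side [334. 203.] [25. 13.] 74 (325, 193, 18, 23)
side [292. 102.] [7. 7.] 90 (288, 98, 8, 8)
  predicted down butt..front..tip [[334.0, 183.0], [334.0, 209.0], [333.0, 230.0]]
  predicted tool -x butt..front..tip [[326.0, 187.0], [364.0, 195.0], [400.0, 202.0]]
scene [214. 299.] [11. 11.] 45 (208, 293, 12, 12)
scene [388. 140.] [21.  8.] 45 (379, 131, 19, 20)
scene [370. 107.] [11. 27.] 24 (362, 94, 17, 26)
scene [521.  93.] [24. 13.] 45 (510, 82, 23, 24)
  predicted down butt..front..tip [[372.0, 90.0], [369.0, 115.0], [366.0, 135.0]]
  predicted tool -x butt..front..tip [[375.0, 102.0], [359.0, 78.0], [347.0, 59.0]]
[ 0.01245741 -0.34333097 -1.36867037] [ 0.03929283 -0.02009366  0.02528915]
```

{"api": "move_arm", "payload": {"increments": "0.06 0 -0.05 0; -0.06 0 0.02 0; 0.06 0 -0.05 0; -0.06 0 0.02 0; 0.06 0 -0.05 0; -0.06 0 0.02 0; 0.06 0 -0.05 0; -0.06 0 0.02 0; 0.06 0 -0.05 0; 0 0 0 0; 0 0 0 0; 0 0 0 0"}}

```text
clock: 29.68
tool_pos: [0.4436, 0.2227, 0.5022]
tcp_rot: [-0.001, 1.0, -0.013, 0.002]
contact_force: [0.3, -0.0, -0.3]
gripper_width: 0.0239
grip_force: 3.0
```

```bash
cat >> h.py <<'E'
def redpts(name):
    im=read_camera(name); cam=RT(name)
    R,t=pose(); g=t+R@[0,0,.189]
    hsv=cv2.cvtColor(im,cv2.COLOR_RGB2HSV); m=cv2.inRange(hsv,(172,150,40),(180,255,255))|cv2.inRange(hsv,(0,150,40),(4,255,255))
    c0=proj(g-[0,0,.03],cam)[0]; n,lab=cv2.connectedComponents(m)
    yy,xx=np.nonzero(m); k=lab[yy,xx][np.argmin(np.hypot(xx-c0[0],yy-c0[1]))]; ys,xs=np.nonzero(lab==k); P=np.c_[xs,ys].astype(float)
    _,s,V=np.linalg.svd(P-P.mean(0)); v=V[0]*np.sign(V[0][1]); return P.mean(0),v,g,R,cam,len(P)
def tilt():
    """tilt (deg) of the handle in the tool x-z plane, + = blade toward tool -x; and slip of red centre below grip, mm"""
    for n in ("side","scene"):
        c,v,g,R,cam,k=redpts(n); best=min(np.arange(-60,91,1.0),key=lambda a:abs(np.cross(v,(lambda q:(q[1]-q[0])/np.linalg.norm(q[1]-q[0]))(proj(np.array([g,g+.07*(np.sin(np.radians(a))*-R[:,0]+np.cos(np.radians(a))*np.array([0,0,-1.])) ]),cam)))))
        print(n,'tilt',best,'centre',c.round(1),'px',k,'upright would be',proj(g-[0,0,.028],cam)[0].round(1))
E
python3 -W ignore - <<'E'
from h import *
tilt()
E
```

```text
side tilt 11.0 centre [330.4 206.8] px 258 upright would be [333.1 196.7]
scene tilt 12.0 centre [370.3 112.2] px 239 upright would be [370.5 104. ]
```

{"api": "move_arm", "payload": {"increments": "0 0 0 0; 0 0 0 0; 0 0 0 0", "force": 12}}

```text
clock: 30.03
tool_pos: [0.4434, 0.2225, 0.502]
tcp_rot: [-0.001, 1.0, -0.013, 0.002]
contact_force: [-0.4, -0.0, -2.6]
gripper_width: 0.0237
grip_force: 12.0
```

```bash
python3 -W ignore - <<'E'
from h import *
redside("side","s4",0); redside("scene","sc4",0); snap("w14")
a=cv2.imread("pics/s4.png")[140:280,270:400]; b=cv2.imread("pics/sc4.png")[50:190,310:440]; w=cv2.imread("pics/w14.png")
a,b=[cv2.resize(q,None,fx=3,fy=3,interpolation=cv2.INTER_CUBIC) for q in (a,b)]
cv2.imwrite("pics/comp.png",np.hstack([a,b]))
E
```

```text
side [229. 381.] [40. 16.] 15 (209, 370, 40, 24)
side [342. 308.] [32. 12.] 4 (326, 302, 32, 14)
side [330. 207.] [23. 13.] 83 (323, 196, 15, 23)
side [292. 102.] [7. 7.] 90 (288, 98, 8, 8)
  predicted down butt..front..tip [[334.0, 183.0], [334.0, 209.0], [333.0, 230.0]]
  predicted tool -x butt..front..tip [[326.0, 187.0], [364.0, 195.0], [400.0, 202.0]]
scene [214. 299.] [10. 11.] 90 (208, 294, 12, 11)
scene [388. 140.] [21.  8.] 45 (379, 131, 19, 20)
scene [370. 112.] [10. 28.] 17 (363, 99, 15, 28)
scene [521.  93.] [24. 13.] 45 (510, 82, 23, 24)
  predicted down butt..front..tip [[371.0, 90.0], [368.0, 116.0], [366.0, 135.0]]
  predicted tool -x butt..front..tip [[374.0, 102.0], [359.0, 78.0], [346.0, 59.0]]
```

View pics/comp.png

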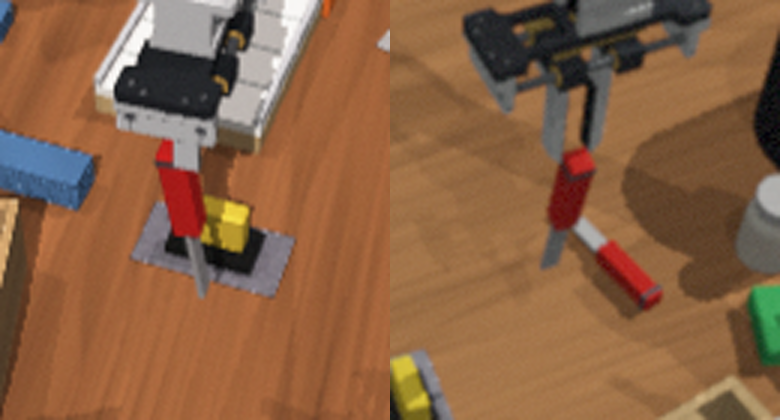

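```bash
python3 - <<'E'
from h import *
S,D=RT("scene"),RT("side"); R,t=pose()
for n,s,d in [('tip',(362.3,139.3),(337.7,239)),('front',(367.3,125),(333.2,218)),('buttedge+x',(310+189/3,50+152/3),(270+165/3,140+143/3))]:
    X=tri([(s,S),(d,D)]); print(n,(X*1000).round(0),'tool',((X-t)@R*1000).round(0),'res',(proj(X,S)-s).round(1),(proj(X,D)-d).round(1))
E
```

```text
tip [431. 221. 129.] tool [-12.   2. 372.] res [[0.1 0.1]] [[ 0.1 -0.1]]
front [445. 221. 208.] tool [  2.   1. 293.] res [[-0.3 -0.2]] [[-0.3  0.2]]
buttedge+x [463. 222. 313.] tool [ 19.   0. 188.] res [[1.  0.7]] [[ 1.1 -0.6]]
```

```bash
python3 - <<'E'
from h import *
S,D=RT("scene"),RT("side")
q=np.array([(585,255),(738,164),(769,202),(612,292)])/2.5+[130,110]
P=plane(q,.1,S)[:,:2]*1000; print('scene',P.round(0).tolist(),P.mean(0).round(1))
for f in ("w2","w5","w6"):
    im,cam=load(f"pics/{f}.npz"); h=np.radians(10.2); hx=np.array([np.cos(h),np.sin(h)]); hy=np.array([-hx[1],hx[0]])
    # light-wood mask -> score of predicted top frame (minus cells) over small shifts
    g=cv2.cvtColor(im,cv2.COLOR_RGB2GRAY).astype(float)
    U,V=np.meshgrid(np.arange(-34,35,2.),np.arange(-109,110,2.)); U=U.ravel();V=V.ravel()
    ins=(abs(U)<31)&(abs(V)<106)&~((abs(U)<21)&((abs(V)<21)|(abs(abs(V)-72)<21)))
    if f!="w2": continue
    def sc(x,y,a):
        h=np.radians(a); hx=np.array([np.cos(h),np.sin(h)]); hy=np.array([-hx[1],hx[0]])
        W=np.c_[([x,y]+U[:,None]*hx+V[:,None]*hy)/1000,np.full(len(U),.1)]; p=proj(W,cam).astype(np.float32)
        v=cv2.remap(g.astype(np.float32),p[:,0].copy(),p[:,1].copy(),cv2.INTER_LINEAR).ravel()
        return v[ins].mean()-v[~ins].mean()
    best=max(((sc(x,y,a),x,y,a) for x in np.arange(635,656,1.) for y in np.arange(226,246,1.) for a in np.arange(8,13,.5))); print(f,best, sc(645.6,235.3,10.2))
a=np.radians(10.2); c=np.array([645.5,235]); cell=c-72*np.array([-np.sin(a),np.cos(a)])
tx=np.array([np.cos(a),np.sin(a)]); ty=np.array([np.sin(a),-np.cos(a)])
goto((*(cell+5*tx-1.5*ty),505,10.2)); 
E
```

```text
scene [[636.0, 125.0], [603.0, 338.0], [661.0, 343.0], [688.0, 131.0]] [646.8 234.4]
w2 (np.float32(88.67636), np.float64(644.0), np.float64(239.0), np.float64(9.5)) 70.963234
now [442.9 222.4 500.8] yaw -1.5 j6 1.92
(np.float64(662.9054522323768), np.float64(166.49963333976638), 505, 10.2) [ 0.738  0.167 -0.014] turn -0.136 rows>=5.4
```

{"api": "move_arm", "payload": {"increments": "0.03 0.007 -0.02 -0.01; 0.08 0.018 -0.04 -0.03; 0.15 0.033 -0.04 -0.05; 0.23 0.05 -0.04 -0.07; 0.31 0.067 -0.04 -0.09; 0.39 0.085 -0.04 -0.11; 0.47 0.1 -0.04 -0.135; 0.55 0.12 -0.04 -0.135; 0.62 0.135 -0.04 -0.135; 0.68 0.147 -0.04 -0.135; 0.72 0.156 -0.04 -0.135; 0.732 0.158 -0.04 -0.135", "force": 20}}

```text
clock: 31.18
tool_pos: [0.6631, 0.1683, 0.511]
tcp_rot: [0.0, 0.996, 0.087, -0.0]
contact_force: [0.3, 0.1, -1.8]
gripper_width: 0.0228
grip_force: 20.0
```

```bash
cat >> h.py <<'E'
def fitholder(f):
    im,cam=load(f); g=cv2.cvtColor(im,cv2.COLOR_RGB2GRAY).astype(np.float32)
    U,V=np.meshgrid(np.arange(-34,35,2.),np.arange(-109,110,2.)); U=U.ravel();V=V.ravel()
    ins=(abs(U)<31)&(abs(V)<106)&~((abs(U)<21)&((abs(V)<21)|(abs(abs(V)-72)<21)))
    def sc(x,y,a):
        h=np.radians(a); hx=np.array([np.cos(h),np.sin(h)]); hy=np.array([-hx[1],hx[0]])
        p=proj(np.c_[([x,y]+U[:,None]*hx+V[:,None]*hy)/1000,np.full(len(U),.1)],cam).astype(np.float32)
        ok=(p[:,0]>0)&(p[:,0]<639)&(p[:,1]>0)&(p[:,1]<270)
        v=cv2.remap(g,p[:,0].copy(),p[:,1].copy(),cv2.INTER_LINEAR).ravel()
        return v[ins&ok].mean()-v[~ins&ok].mean()
    return max(((float(sc(x,y,a)),x,y,a) for x in np.arange(634,656,1.) for y in np.arange(226,246,1.) for a in np.arange(8,12,.5)))
E
python3 -W ignore - <<'E'
from h import *
snap("w15"); print(fitholder("pics/w15.npz")); tilt(); goto((661.2,169.4,505,9.8)); o=sensors.get_obs(); print(o['gripper_width'],o['contact_force'])
redside("side","s5",0)
E
```

```text
(76.05375671386719, np.float64(644.0), np.float64(240.0), np.float64(9.5))
side tilt 11.0 centre [250.6 172.4] px 247 upright would be [253.2 163.2]
scene tilt 12.0 centre [393.9 181.2] px 264 upright would be [393.  173.1]
now [660.8 169.1 512. ] yaw 10.1 j6 1.54
(661.2, 169.4, 505, 9.8) [ 0.001 -0.001  0.023] turn 0.003 rows>=0.2
0.02307517673958569 [-0.29578108  0.04693062 -1.12443784]
side [229. 381.] [40. 16.] 15 (209, 370, 40, 24)
side [342. 308.] [31. 12.] 3 (326, 302, 32, 14)
side [252. 173.] [26. 11.] 67 (243, 162, 18, 23)
side [291. 101.] [7. 7.] 72 (288, 98, 8, 8)
  predicted down butt..front..tip [[251.0, 148.0], [255.0, 175.0], [259.0, 197.0]]
  predicted tool -x butt..front..tip [[244.0, 154.0], [281.0, 156.0], [314.0, 157.0]]
```

{"api": "move_arm", "payload": {"increments": "-0.01 -0.004 0.03 0; -0.018 -0.004 0.06 0; -0.018 -0.004 0.09 0; -0.018 -0.004 0.11 0; -0.018 -0.004 0.13 0; -0.018 -0.004 0.15 0; -0.018 -0.004 0.17 0; -0.018 -0.004 0.19 0; -0.018 -0.004 0.21 0; -0.018 -0.004 0.23 0; -0.018 -0.004 0.25 0; -0.018 -0.004 0.25 0"}}

```text
clock: 32.38
tool_pos: [0.6553, 0.1692, 0.4356]
tcp_rot: [0.0, 0.996, 0.088, -0.001]
contact_force: [-0.7, 0.6, -2.4]
gripper_width: 0.0231
grip_force: 20.0
```

```bash
python3 -W ignore - <<'E'
from h import *
tilt(); goto((660,170,382,9.5)); o=sensors.get_obs(); print(o['gripper_width'],o['contact_force'])
redside("side","s6",0); redside("scene","sc6",0)
E
```

```text
side tilt 12.0 centre [257.4 194.2] px 222 upright would be [258.8 185.1]
scene tilt 12.0 centre [388.1 195.3] px 204 upright would be [387.6 188.6]
now [655.5 169.3 437. ] yaw 10.1 j6 1.55
(660, 170, 382, 9.5) [0.015 0.    0.183] turn 0.007 rows>=1.3
0.02280245508916518 [ 0.20153516 -0.12849238 -1.36474133]
side [229. 381.] [40. 16.] 15 (209, 370, 40, 24)
side [342. 308.] [31. 12.] 4 (326, 302, 32, 14)
side [258. 194.] [23. 11.] 69 (249, 185, 16, 20)
side [291. 101.] [7. 7.] 72 (288, 98, 8, 8)
  predicted down butt..front..tip [[256.0, 171.0], [260.0, 196.0], [263.0, 215.0]]
  predicted tool -x butt..front..tip [[250.0, 177.0], [285.0, 178.0], [316.0, 180.0]]
scene [213. 299.] [10. 10.] 90 (208, 294, 11, 11)
scene [388. 195.] [10. 26.] 34 (380, 183, 18, 25)
scene [521.  93.] [24. 13.] 45 (510, 82, 23, 24)
  predicted down butt..front..tip [[390.0, 178.0], [385.0, 197.0], [382.0, 212.0]]
  predicted tool -x butt..front..tip [[395.0, 188.0], [371.0, 162.0], [352.0, 141.0]]
```

{"api": "move_arm", "payload": {"increments": "0 0 0.02 0; 0 0 0.04 0; 0 0 0.06 0; 0 0 0.08 0; 0 0 0.1 0; 0 0 0.115 0; 0 0 0.13 0; 0 0 0.145 0; 0 0 0.16 0; 0 0 0.17 0; 0 0 0.175 0; 0 0 0.175 0"}}

```text
clock: 33.58
tool_pos: [0.6554, 0.1693, 0.3844]
tcp_rot: [0.0, 0.996, 0.088, -0.0]
contact_force: [0.1, -0.2, -1.7]
gripper_width: 0.0227
grip_force: 20.0
```

```bash
python3 -W ignore - <<'E'
from h import *
tilt(); o=sensors.get_obs(); print(o['tool_pos'],o['gripper_width'],o['contact_force'],o['moment'])
redside("side","s7",0)
E
```

```text
side tilt 14.0 centre [259.5 207.3] px 198 upright would be [260.8 198.6]
scene tilt 12.0 centre [385.4 206.2] px 190 upright would be [384.9 199.3]
[0.65550402 0.1692979  0.38499555] 0.022974131962208093 [ 0.09316805  0.39945667 -1.70158071] [-0.02081868  0.02707798  0.01468498]
side [229. 381.] [40. 16.] 15 (209, 370, 40, 24)
side [342. 308.] [31. 12.] 4 (326, 302, 32, 14)
side [260. 207.] [22. 11.] 68 (251, 198, 16, 20)
side [291. 101.] [7. 7.] 72 (288, 98, 8, 8)
  predicted down butt..front..tip [[259.0, 186.0], [262.0, 209.0], [265.0, 227.0]]
  predicted tool -x butt..front..tip [[252.0, 191.0], [286.0, 193.0], [316.0, 194.0]]
```

{"api": "move_arm", "payload": {"increments": "0 0 0.005 0; 0 0 0.01 0; 0 0 0.015 0; 0 0 0.02 0; 0 0 0.025 0; 0 0 0.03 0; 0 0 0.03 0; 0 0 0.03 0"}}

```text
clock: 34.4
tool_pos: [0.6554, 0.1693, 0.3757]
tcp_rot: [0.0, 0.996, 0.088, -0.0]
contact_force: [-0.3, 0.5, -1.4]
gripper_width: 0.0229
grip_force: 20.0
```

{"api": "move_arm", "payload": {"increments": "0 0 0 0; 0 0 0 0; 0 0 0 0; 0 0 0 0; 0 0 0 0; 0 0 0 0", "hand": 0.55}}

```text
clock: 34.9
tool_pos: [0.6555, 0.1693, 0.376]
tcp_rot: [0.0, 0.996, 0.088, 0.0]
contact_force: [0.6, 0.9, -0.3]
gripper_width: 0.0516
grip_force: 0.0
```

{"api": "move_arm", "payload": {"increments": "0 0 -0.05 0; 0 0 -0.12 0; 0 0 -0.2 0; 0 0 -0.28 0; 0 0 -0.36 0; 0 0 -0.42 0; 0 0 -0.42 0; 0 0 -0.42 0"}}

```text
clock: 35.57
tool_pos: [0.6554, 0.1693, 0.5026]
tcp_rot: [-0.0, 0.996, 0.088, 0.001]
contact_force: [0.2, 0.7, -0.2]
gripper_width: 0.0519
grip_force: 0.0
```

```bash
python3 -W ignore - <<'E'
from h import *
redside("side","s8",0); redside("scene","sc8",0); snap("w16")
S,D=RT("scene"),RT("side"); cell=np.array([.6559,.1685])
for n,c in (("side",D),("scene",S)): print(n,'upright red z 86..165:',proj(np.array([[*cell,.096],[*cell,.165],[*cell,.176]]),c).round(0).tolist())
im,cam=load("pics/w16.npz"); blobs(im,cam,'red',.176,30); print('cell px',proj(np.array([[*cell,.176]]),cam))
goto((409.4,350,330,10.8))
E
```

```text
side [229. 381.] [40. 16.] 15 (209, 370, 40, 24)
side [342. 308.] [31. 12.] 4 (326, 302, 32, 14)
side [256. 207.] [30. 11.] 62 (247, 193, 20, 27)
side [291. 101.] [7. 7.] 72 (288, 98, 8, 8)
  predicted down butt..front..tip [[254.0, 152.0], [258.0, 179.0], [261.0, 200.0]]
  predicted tool -x butt..front..tip [[247.0, 158.0], [283.0, 160.0], [316.0, 161.0]]
scene [214. 299.] [10.  9.] 90 (209, 294, 10, 11)
scene [386. 212.] [ 8. 20.] 45 (377, 203, 19, 18)
scene [391. 139.] [10.  6.] 45 (385, 135, 11, 9)
scene [521.  93.] [24. 13.] 45 (510, 82, 23, 24)
  predicted down butt..front..tip [[394.0, 162.0], [389.0, 184.0], [384.0, 200.0]]
  predicted tool -x butt..front..tip [[399.0, 173.0], [374.0, 146.0], [353.0, 124.0]]
side upright red z 86..165: [[263.0, 216.0], [261.0, 199.0], [260.0, 196.0]]
scene upright red z 86..165: [[381.0, 213.0], [385.0, 200.0], [385.0, 198.0]]
red z0.176 c=(679.7,171.4) 24x22 long-axis 9.6  px (312, 148, 25, 28)
cell px [[322.61596922 187.80548547]]
now [655.3 169.3 499.8] yaw 10.1 j6 1.55
(409.4, 350, 330, 10.8) [-0.702 -0.736  0.566] turn -0.009 rows>=8.4
```

{"api": "move_arm", "payload": {"increments": "-0.1 -0.1 0 0; -0.2 -0.2 0.03 0; -0.3 -0.3 0.1 0; -0.4 -0.4 0.2 0; -0.5 -0.5 0.3 0; -0.6 -0.62 0.45 0; -0.7 -0.73 0.6 -0.01; -0.7 -0.73 0.65 -0.01; -0.7 -0.73 0.65 -0.01; -0.7 -0.73 0.65 -0.01; -0.7 -0.73 0.65 -0.01; -0.7 -0.73 0.65 -0.01"}}

```text
clock: 36.72
tool_pos: [0.4108, 0.3483, 0.3067]
tcp_rot: [0.0, 0.995, 0.096, 0.0]
contact_force: [-0.4, 0.1, 0.3]
gripper_width: 0.0518
grip_force: 0.0
```

```bash
python3 -W ignore - <<'E'
from h import *
snap("w17"); im,cam=load("pics/w17.npz"); blobs(im,cam,'red',.024,15)
goto((412,348.5,202,10.8))
E
```

```text
red z0.024 c=(352.0,346.3) 11x3 long-axis -79.1  px (304, 267, 14, 4)
red z0.024 c=(390.2,338.9) 76x8 long-axis 5.4  px (319, 182, 12, 89)
red z0.024 c=(436.8,357.2) 21x5 long-axis -79.1  px (303, 165, 28, 7)
now [411.5 348.2 307.6] yaw 10.9 j6 1.95
(412, 348.5, 202, 10.8) [ 0.002 -0.001  0.352] turn 0.001 rows>=2.5
```

{"api": "move_arm", "payload": {"increments": "0.012 -0.01 0.15 0; 0.012 -0.01 0.26 0; 0.012 -0.01 0.32 0; 0.012 -0.01 0.35 0; 0.012 -0.01 0.352 0; 0.012 -0.01 0.352 0; 0.012 -0.01 0.352 0"}}

```text
clock: 37.35
tool_pos: [0.4146, 0.3521, 0.203]
tcp_rot: [-0.001, 0.995, 0.095, 0.002]
contact_force: [0.3, 0.0, 0.2]
gripper_width: 0.0517
grip_force: 0.0
```

{"api": "move_arm", "payload": {"increments": "0 0 0 0; 0 0 0 0; 0 0 0 0; 0 0 0 0; 0 0 0 0; 0 0 0 0; 0 0 0 0; 0 0 0 0; 0 0 0 0; 0 0 0 0", "hand": 0, "force": 4}}

```text
clock: 38.18
tool_pos: [0.4135, 0.3522, 0.2018]
tcp_rot: [-0.001, 0.995, 0.095, 0.0]
contact_force: [-0.2, 2.3, 5.5]
gripper_width: 0.0242
grip_force: 4.0
```

{"api": "move_arm", "payload": {"increments": "0 0 -0.03 0; 0 0 -0.08 0; 0 0 -0.14 0; 0 0 -0.2 0; 0 0 -0.26 0; 0 0 -0.32 0; 0 0 -0.38 0; 0 0 -0.44 0; 0 0 -0.5 0; 0 0 -0.56 0; 0 0 -0.6 0; 0 0 -0.6 0", "force": 3.5}}

```text
clock: 39.18
tool_pos: [0.4137, 0.3518, 0.3837]
tcp_rot: [-0.001, 0.995, 0.095, 0.002]
contact_force: [0.3, 0.5, -1.0]
gripper_width: 0.0237
grip_force: 3.5
```

{"api": "move_arm", "payload": {"increments": "0 0 -0.05 0; 0 0 -0.1 0; 0 0 -0.15 0; 0 0 -0.2 0; 0 0 -0.25 0; 0 0 -0.3 0; 0 0 -0.35 0; 0 0 -0.38 0; 0 0 -0.4 0; 0 0 -0.4 0; 0 0 -0.4 0; 0 0 -0.4 0"}}

```text
clock: 40.18
tool_pos: [0.4132, 0.3517, 0.5]
tcp_rot: [0.001, 0.995, 0.095, -0.001]
contact_force: [-0.3, 0.1, -1.9]
gripper_width: 0.024
grip_force: 3.5
```

```bash
python3 -W ignore - <<'E'
from h import *
tilt(); redside("side","s9",0); redside("scene","sc9",0); print(pose()[1])
E
```

```text
side tilt 61.0 centre [344.9 248.5] px 215 upright would be [334.  243.6]
scene tilt 43.0 centre [399.7  81.7] px 72 upright would be [407.4  81.9]
side [229. 381.] [40. 16.] 15 (209, 370, 40, 24)
side [345. 248.] [21. 14.] 45 (333, 241, 21, 16)
side [256. 207.] [30. 11.] 63 (247, 193, 20, 27)
side [292. 102.] [7. 7.] 90 (288, 98, 8, 8)
  predicted down butt..front..tip [[334.0, 229.0], [334.0, 255.0], [333.0, 275.0]]
  predicted tool -x butt..front..tip [[325.0, 235.0], [368.0, 237.0], [407.0, 239.0]]
scene [214. 299.] [10. 11.] 90 (208, 294, 12, 11)
scene [386. 212.] [ 8. 20.] 45 (377, 203, 19, 18)
scene [521.  94.] [25. 13.] 45 (510, 82, 23, 24)
scene [399.  81.] [ 7. 10.] 59 (394, 78, 12, 9)
scene [413.  73.] [9. 8.] 63 (410, 68, 9, 11)
  predicted down butt..front..tip [[411.0, 68.0], [405.0, 93.0], [400.0, 114.0]]
  predicted tool -x butt..front..tip [[415.0, 78.0], [392.0, 59.0], [374.0, 43.0]]
[0.41330534 0.35179226 0.50052281]
```

{"api": "move_arm", "payload": {"increments": "0.04 0 0 0; -0.04 0 0 0; 0.04 0 0 0; -0.04 0 0 0; 0.04 0 0 0; -0.04 0 0 0; 0.04 0 0 0; -0.04 0 0 0; 0.04 0 0 0; 0 0 0 0; 0 0 0 0; 0 0 0 0", "force": 3}}

```text
clock: 41.38
tool_pos: [0.4136, 0.3519, 0.5012]
tcp_rot: [0.0, 0.995, 0.095, 0.0]
contact_force: [0.8, -0.8, -2.3]
gripper_width: 0.0239
grip_force: 3.0
```

```bash
python3 -W ignore - <<'E'
from h import *
tilt(); redside("side","s10",0)
E
```

```text
side tilt 19.0 centre [331.6 251.1] px 208 upright would be [333.6 243.3]
scene tilt 11.0 centre [408.5  84.9] px 237 upright would be [407.8  81.7]
side [229. 381.] [40. 16.] 15 (209, 370, 40, 24)
side [332. 250.] [23. 12.] 77 (324, 240, 15, 21)
side [256. 207.] [30. 11.] 62 (247, 193, 20, 27)
side [292. 102.] [7. 7.] 90 (288, 98, 8, 8)
  predicted down butt..front..tip [[334.0, 229.0], [333.0, 255.0], [333.0, 275.0]]
  predicted tool -x butt..front..tip [[324.0, 235.0], [368.0, 237.0], [407.0, 239.0]]
```

{"api": "move_arm", "payload": {"increments": "0.05 0 0 0; -0.05 0 0 0; 0.05 0 0 0; -0.05 0 0 0; 0.05 0 0 0; -0.05 0 0 0; 0.05 0 0 0; -0.05 0 0 0; 0.05 0 0 0; 0 0 0 0; 0 0 0 0; 0 0 0 0"}}

```text
clock: 42.53
tool_pos: [0.4132, 0.3519, 0.5016]
tcp_rot: [-0.0, 0.995, 0.095, 0.0]
contact_force: [1.1, 0.5, -0.4]
gripper_width: 0.0238
grip_force: 3.0
```

```bash
python3 -W ignore - <<'E'
from h import *
tilt(); redside("side","s11",0)
E
```

```text
side tilt 11.0 centre [329.3 252.4] px 222 upright would be [333.7 243.2]
scene tilt 8.0 centre [408.9  88. ] px 262 upright would be [407.8  81.5]
side [229. 381.] [40. 16.] 15 (209, 370, 40, 24)
side [329. 252.] [22. 12.] 82 (322, 242, 14, 22)
side [256. 207.] [30. 11.] 62 (247, 193, 20, 27)
side [292. 102.] [7. 7.] 90 (288, 98, 8, 8)
  predicted down butt..front..tip [[334.0, 229.0], [333.0, 255.0], [333.0, 275.0]]
  predicted tool -x butt..front..tip [[324.0, 235.0], [368.0, 237.0], [407.0, 239.0]]
```

{"api": "move_arm", "payload": {"increments": "0 0 0 0; 0 0 0 0; 0 0 -0.05 0; 0 0 -0.1 0; 0 0 -0.1 0; 0 0 -0.1 0", "force": 15}}

```text
clock: 43.18
tool_pos: [0.4134, 0.3519, 0.5319]
tcp_rot: [-0.0, 0.995, 0.095, 0.001]
contact_force: [0.3, 0.2, -1.9]
gripper_width: 0.0234
grip_force: 15.0
```

```bash
python3 -W ignore - <<'E'
from h import *
S,D=RT("scene"),RT("side")
X=tri([((370.3,112.2),S),((330.4,206.8),D)])*1000; print('A centre rel tool (yaw -1.5)',(X-[443.4,222.5,502]).round(0))
tilt(); R,t=pose(); c=redpts("side")[0]; s=redpts("scene")[0]; X=tri([(s,S),(c,D)]); print('B tool-frame',((X-t)@R*1000).round(0))
a=np.radians(9.5); cell=np.array([644,239.5])+72*np.array([-np.sin(a),np.cos(a)]); print(cell); goto((*cell,530,9.5)); print(sensors.get_obs()['gripper_width'])
E
```

```text
A centre rel tool (yaw -1.5) [   5.    4. -246.]
side tilt 11.0 centre [329.  243.8] px 242 upright would be [334.  234.7]
scene tilt 8.0 centre [410.8  79.3] px 272 upright would be [409.5  73. ]
B tool-frame [  7.  -6. 239.]
[632.11657238 310.51256331]
now [413.2 351.8 530.2] yaw 10.9 j6 1.96
(np.float64(632.1165723780313), np.float64(310.51256331068066), 530, 9.5) [0.69  0.273 0.001] turn 0.017 rows>=5.3
0.023701856795117514
```

{"api": "move_arm", "payload": {"increments": "0.03 0.012 0 0; 0.08 0.032 0 0; 0.15 0.06 0 0; 0.22 0.088 0 0; 0.3 0.12 0 0.01; 0.38 0.15 0 0.017; 0.46 0.18 0 0.017; 0.54 0.215 0 0.017; 0.61 0.243 0 0.017; 0.66 0.263 0 0.017; 0.684 0.273 0 0.017; 0.684 0.273 0 0.017"}}

```text
clock: 44.38
tool_pos: [0.6333, 0.3092, 0.5292]
tcp_rot: [0.001, 0.997, 0.081, -0.001]
contact_force: [1.0, 0.5, -2.3]
gripper_width: 0.0232
grip_force: 15.0
```

```bash
python3 -W ignore - <<'E'
from h import *
snap("w18"); print(fitholder("pics/w18.npz")); tilt(); goto((630.2,310.2,500,9.5),(630.2,310.2,440,9.5),(630.2,310.2,375,9.5)); print(sensors.get_obs()['gripper_width'])
E
```

```text
(76.66789245605469, np.float64(644.0), np.float64(240.0), np.float64(9.5))
side tilt 15.0 centre [240.1 210.3] px 273 upright would be [243.1 201.3]
scene tilt 9.0 centre [442.2 144.4] px 295 upright would be [441.2 137.7]
now [630.  310.4 531.1] yaw 9.5 j6 1.76
(630.2, 310.2, 500, 9.5) [0.001 0.001 0.104] turn -0.000 rows>=0.7
(630.2, 310.2, 440, 9.5) [0.  0.  0.2] turn -0.000 rows>=1.4
(630.2, 310.2, 375, 9.5) [0.    0.    0.217] turn -0.000 rows>=1.6
0.024084137733577232
```

{"api": "move_arm", "payload": {"increments": "0 0 0.03 0; 0 0 0.06 0; 0 0 0.09 0; 0 0 0.12 0; 0 0 0.15 0; 0 0 0.18 0; 0 0 0.21 0; 0 0 0.235 0; 0 0 0.26 0; 0 0 0.285 0; 0 0 0.31 0; 0 0 0.31 0"}}

```text
clock: 45.53
tool_pos: [0.6301, 0.3102, 0.4361]
tcp_rot: [0.0, 0.997, 0.083, -0.002]
contact_force: [-0.1, -0.4, -1.5]
gripper_width: 0.0237
grip_force: 15.0
```

```bash
python3 -W ignore - <<'E'
from h import *
tilt(); goto((630.2,310.2,375,9.5)); o=sensors.get_obs(); print(o['gripper_width'],o['contact_force'])
E
```

```text
side tilt 18.0 centre [246.6 236.3] px 217 upright would be [248.6 227.8]
scene tilt 8.0 centre [432.6 167.2] px 230 upright would be [431.9 161.3]
now [630.4 310.3 437.9] yaw 9.5 j6 1.76
(630.2, 310.2, 375, 9.5) [-0.001  0.     0.21 ] turn -0.000 rows>=1.5
0.023535725796100568 [ 0.1072778  -0.54434439 -1.39688467]
```

{"api": "move_arm", "payload": {"increments": "0 0 0.03 0; 0 0 0.06 0; 0 0 0.09 0; 0 0 0.11 0; 0 0 0.13 0; 0 0 0.15 0; 0 0 0.165 0; 0 0 0.18 0; 0 0 0.19 0; 0 0 0.2 0; 0 0 0.2 0; 0 0 0.2 0"}}

```text
clock: 46.63
tool_pos: [0.6304, 0.3103, 0.3782]
tcp_rot: [0.0, 0.997, 0.083, 0.0]
contact_force: [-0.4, -0.3, -0.9]
gripper_width: 0.0237
grip_force: 15.0
```

```bash
python3 -W ignore - <<'E'
from h import *
tilt(); goto((630.2,310.2,375,9.5)); o=sensors.get_obs(); print(o['gripper_width'],o['contact_force'])
E
```

```text
side tilt 16.0 centre [249.2 251.1] px 193 upright would be [251.3 242.8]
scene tilt 8.0 centre [427.8 179.7] px 206 upright would be [426.8 174.4]
now [630.4 310.4 378.6] yaw 9.5 j6 1.76
(630.2, 310.2, 375, 9.5) [-0.001  0.     0.012] turn -0.000 rows>=0.1
0.023808325783513544 [-0.3469711   0.19500761 -2.58072482]
```

{"api": "move_arm", "payload": {"increments": "0 0 0.005 0; 0 0 0.01 0; 0 0 0.015 0; 0 0 0.02 0; 0 0 0.025 0; 0 0 0.03 0; 0 0 0.03 0; 0 0 0.03 0"}}

```text
clock: 47.4
tool_pos: [0.6303, 0.3103, 0.3691]
tcp_rot: [0.0, 0.997, 0.083, -0.0]
contact_force: [-0.8, 0.4, -1.7]
gripper_width: 0.0238
grip_force: 15.0
```

{"api": "move_arm", "payload": {"increments": "0 0 0 0; 0 0 0 0; 0 0 0 0; 0 0 0 0; 0 0 0 0; 0 0 0 0", "hand": 0.5}}

```text
clock: 47.9
tool_pos: [0.6304, 0.3103, 0.3694]
tcp_rot: [-0.0, 0.997, 0.083, 0.0]
contact_force: [-0.9, -0.4, 0.5]
gripper_width: 0.0471
grip_force: 0.0
```

{"api": "move_arm", "payload": {"increments": "0 0 -0.05 0; 0 0 -0.12 0; 0 0 -0.2 0; 0 0 -0.28 0; 0 0 -0.36 0; 0 0 -0.42 0; -0.15 0 -0.46 0; -0.3 0 -0.46 0; -0.4 0.2 -0.46 0; -0.4 0.2 -0.46 0; -0.4 0.2 -0.46 0; -0.4 0.2 -0.46 0"}}

```text
clock: 48.9
tool_pos: [0.5211, 0.2305, 0.5083]
tcp_rot: [-0.0, 0.997, 0.082, 0.001]
contact_force: [-0.2, -0.1, -0.6]
gripper_width: 0.0469
grip_force: 0.0
```

```bash
python3 -W ignore - <<'E'
from h import *
redside("side","s12",0); redside("scene","sc12",0); snap("w19")
S,D=RT("scene"),RT("side"); a=np.radians(9.5); hy=np.array([-np.sin(a),np.cos(a)]); hx=np.array([np.cos(a),np.sin(a)])
for k in (-72,72):
    cell=np.array([644,239.5])+k*hy
    for lean in (0,8,14):
        ax=[cell+hx*d for d in (np.tan(np.radians(lean))*(z-60) for z in (100,165,176))]
        q=np.array([[*p/1000,z/1000] for p,z in zip(ax,(100,165,176))])
        print(k,lean,'side',proj(q,D).round(0).tolist(),'scene',proj(q,S).round(0).tolist())
im,cam=load("pics/w19.npz"); blobs(im,cam,'red',.17,20); print(pose()[1])
E
```

```text
side [229. 381.] [40. 16.] 15 (209, 370, 40, 24)
side [246. 250.] [31. 12.] 63 (237, 236, 20, 28)
side [256. 207.] [30. 11.] 62 (247, 193, 20, 27)
  predicted down butt..front..tip [[299.0, 177.0], [301.0, 204.0], [302.0, 225.0]]
  predicted tool -x butt..front..tip [[291.0, 183.0], [330.0, 185.0], [366.0, 188.0]]
scene [214. 299.] [10. 11.] 90 (208, 294, 12, 11)
scene [386. 211.] [ 8. 19.] 45 (377, 203, 19, 18)
scene [428. 185.] [ 9. 24.] 42 (419, 174, 20, 22)
scene [521.  93.] [24. 13.] 45 (510, 82, 23, 24)
  predicted down butt..front..tip [[391.0, 109.0], [386.0, 134.0], [382.0, 153.0]]
  predicted tool -x butt..front..tip [[395.0, 120.0], [372.0, 97.0], [353.0, 78.0]]
-72 0 side [[263.0, 215.0], [261.0, 199.0], [260.0, 196.0]] scene [[382.0, 212.0], [385.0, 200.0], [385.0, 198.0]]
-72 8 side [[261.0, 215.0], [255.0, 199.0], [254.0, 196.0]] scene [[383.0, 214.0], [388.0, 204.0], [389.0, 203.0]]
-72 14 side [[260.0, 215.0], [251.0, 198.0], [250.0, 196.0]] scene [[384.0, 215.0], [391.0, 208.0], [392.0, 206.0]]
72 0 side [[254.0, 257.0], [250.0, 242.0], [250.0, 239.0]] scene [[422.0, 187.0], [427.0, 174.0], [428.0, 172.0]]
72 8 side [[251.0, 257.0], [245.0, 241.0], [243.0, 239.0]] scene [[424.0, 188.0], [431.0, 178.0], [433.0, 176.0]]
72 14 side [[250.0, 257.0], [240.0, 241.0], [238.0, 238.0]] scene [[425.0, 189.0], [434.0, 181.0], [436.0, 179.0]]
red z0.17 c=(630.1,302.7) 27x18 long-axis -80.6  px (245, 41, 33, 24)
red z0.17 c=(654.5,181.6) 36x27 long-axis -23.3  px (391, 19, 40, 48)
red z0.17 c=(652.7,313.3) 22x22 long-axis 7.0  px (239, 7, 27, 30)
red z0.17 c=(679.6,171.5) 24x21 long-axis -80.6  px (410, 4, 28, 28)
[0.52253846 0.23206687 0.50708859]
```

```bash
python3 - <<'E'
from h import *
print(ctrl.finish_job())
E
```

```text
the job is handed in; nothing more can be done
None
```

The job is handed in at about 49 s on the robot's clock, with the verdict not reported back: the border tile is on the near pile, all 5 chips are in the tray and the scraper is upright about 2 mm off the mat's centre. Both chisels are blade down in the tool block's two outer cells, leaning about 12° in the loose cells.

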